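# Lift a ceramic test disc with a spatula onto the drying rack

## Robot

A 6-joint arm with a two-finger parallel gripper is mounted at the origin on the work surface. World frame = base frame: x ahead of the robot, y to its left, z up, the work surface at z = 0. Lengths are in mm, angles in rad, forces in N, time in s.
With the tool pointing down it reaches from about 350 to 775 mm from the base axis. Payload 5.5 kg.
Tool frame: the origin (TCP) lies on the centre line of the jaws, within the pads' length; the fingertips stand 25 mm ahead of it and the grasp point (between the pads) lies 6 mm ahead of it; z points along the fingers, y is the direction in which the jaws open and shut (so a half turn about z gives the same grasp; the last joint's range is limited). The gripper opens to 85 mm and grips with 20 to 120 N. Pads are 22 mm wide; open, the fingers measure 114 mm over their backs; the gripper's body (76 mm by 85 mm) begins 54 mm behind the grasp point. The pads swing forward as they close: fully open they stand 13 mm farther back than shut.
Start: joints at [-1.48, 0.313, 0.046, 1.304, 0, 1.431], TCP at [131.527, -559.797, 225.123] pointing down, gripper open.
Joint ranges: [-2.76, 2.76], [-0.86, 1.69], [-1.03, 1.26], [-2.2, 2.34], [-1.47, 1.5], [-3.14, 3.14]. Speed limits (rad/s): [2.57, 2.57, 3.14, 3.14, 3.14, 3.14].

## Interface

Orientations are given as a unit quaternion [w, x, y, z].
In Python, from cell import arm gives the robot as it stands.
- The arm moves only by the tool jog_arm, never from a script. Its argument "targets" is a list of rows, each an object of numbers: "wx", "wy", "wz": the turn, a rotation vector about the tool's x, y, z in degrees; "tx", "ty", "tz": the shift along the tool's x, y, z in units of 40 mm (1.0 is 40 mm); "jaw": the opening, from 0 (shut) to 1 (fully open). A call has 1 to 12 rows; each row is the pose to reach, as a shift and turn from the pose commanded when the call began, along the tool's axes at that moment; what a row does not reach only later rows make up. A row lasts 1/12 s, in which the tool goes at most 41.7 mm and 7.16 degrees, less where a joint would pass 70% of its speed; a pose out of reach is approached as far as the arm can. A call with a gripper value outside its range is refused whole. The fingers move at their own pace and stop on an object; "force" is the grip in N (left out, the last holds). Time passes only in rows, so rows that repeat a pose let the fingers close. It gives the time, the measured TCP pose, the force and the opening at its end, in the units of the state.
- arm.observe(): the state, without advancing time (a new reading comes with each control period).
- arm.read_camera(name): name is "side" or "top"; returns a dict with "pixels" (480x640x3 uint8, red, green, blue), "z_map" (480x640 float32, mm along the optical axis (not along the pixel's ray), 0 where there is no reading), "intrinsics" (3x3 intrinsics, pixels), "k1" (the pictures are not rectified: a ray, as slopes to the right and down, at radius r is drawn at 1 + k1 r^2 times it, then the intrinsics apply), "origin" and "rotation" of the camera in the world. Camera axes: x right, y down, z forward; pixel columns grow to the right and rows downward; lengths in mm; the calibration is good to about 2 mm. A picture is of the moment at which its call begins.
- arm.sign_off(): hands the job in, once; it reports no verdict.
Trained networks look in a picture, given as the dict that the camera call returned (one of the last four; its "shot" number tells which), for a name from the list of things; names that differ only in an ending like _2 or _b are one class to them, and where a whole thing is asked for, a point or a joint stands for the part that bears it (a point fixed in the world has none). Each returns a list of dicts, best first, with "p" (0 to 1); they miss things now and then, are a little off and sometimes report something else, mostly with a low value. They report only what shows in the picture. A call takes as long as a camera call. They do not tell look-alikes from the thing itself.
- arm.regions_of(picture, query): "region" (480x640 bool, what is visible of it) and "at" ([column, row] in pixels, amid what is visible of it).
The state is a dict: "t": time; "q": joint angles; "dq": joint speeds; "tau": joint torques, N m; "tcp_pos": TCP position; "tcp_rot": TCP orientation; "force": force on the tool from outside, world axes, zero at the start; "torque": the same for the moment, N m; "gripper_width": opening from 0.0 (shut) to 1.0 (fully open).
Only numpy, scipy, OpenCV 4.12 (cv2) and the standard library are available. Lean on these libraries where they do the work, as an engineer would, in place of code of your own. Each camera call takes 0.05 s, during which the arm holds its last target.

## Task

Take the spatula by its orange handle, slide its blade under the terracotta test disc on the plaster slab (pushing it up against the steel stop) and lift the disc level. Carry it to the drying rack, set it down gently, flat and centred across the two rails, without touching the disc with the gripper, and draw the spatula out. Then lay the spatula flat back on the black rubber mat, leaving the jug and jar alone.

Things in the scene. Friction and masses are not known exactly. Their poses are not given: they have to be found in the camera images.
- spatula: Rigid offset spatula, 0.2 kg, standing on its blade on the mat. Origin: centre of the blade's underside; x to the blade's free front edge, z up. Steel blade 110 (x) by 66 (y) by 2 mm, flat, square-edged. At its heel (x=-55 to -51) a riser 26 mm wide goes up to the straight orange handle, 22 by 22 mm, which runs from x=-51 back to x=-161, its axis 56 mm above the blade's underside.
- spatula_grip (a point): Point on the spatula handle's axis, at x=-80, z=56 mm in the spatula's frame: the place to grip, from above, fingers closing along the spatula's y.
- spatula_tip (a point): Middle of the blade's front edge, half-way up its thickness (x=+55, z=1 mm in the spatula's frame).
- disc: Round terracotta-coloured ceramic test disc, 130 mm diameter, 12 mm thick, about 0.26 kg, loose. Origin: centre of its underside. The underside is flat out to a radius of 54 mm; from there its edge is bevelled upwards all round, rising 6.5 mm by the full radius of 65 mm, so a thin blade lying on the slab can wedge in under it.
- slab: Fixed white plaster slab, top 20 mm above the table. Origin at table level; it spans x=-140 to +100, y=-100 to +100 mm. At its +x end is a steel stop. The disc starts on it, centre at x=-20 to +5, y=-6 to +6. Open on its -x side: the spatula comes in from there along the slab's +x; pushed, the disc slides up to the stop, which then holds it (centre near x=+10) as the blade goes on under it.
- slab_stop (a point): Middle of the stop's straight bar on the face towards the disc, at the slab's top (x=+75, y=0, z=20 mm in the slab's frame). The bar is 70 mm wide, top 14 mm above the slab; a wing beside each end turns in towards -x, so that the stop cradles the disc with about 5 mm of play to each side.
- rack: Fixed drying rack. Origin: its centre at table level. Two straight aluminium rails along its x, 150 mm long, 22 mm wide, 84 mm apart between inner edges (y=-42, +42), flat tops 45 mm above the table; empty between them down to a yellow base plate 6 mm high, ends open. The disc spans both rails; the blade can go down between them and out along the rack's -x.
- mat: Fixed black rubber mat, 240 (x) by 130 (y) by 3 mm thick, the spatula's place. Origin: centre of its underside, at table level.
- jug: White plastic jug, 96 mm diameter, 90 mm high, with a handle; bystander. Origin: centre of its underside.
- jar: White jar with blue cap, 72 mm diameter, 85 mm high; bystander. Origin: centre of its underside.
Mind the look-alikes: they are no part of the job. Of the things shaped like the spatula, the bare steel one is meant. Of the things shaped like the disc, the terracotta one is meant.

How it is judged (in metres and radians):
On the way, in this order (a step that is already met when the one before it is completed fails the run):
1. the disc is carried on the spatula, clear of the slab and roughly level (height (world z) of disc above 0.05 m and contact force between disc and spatula above 1 N and contact force between disc and slab below 0.05 N and contact force between disc and rack below 0.05 N and angle between disc's own z axis and vertical below 0.25 rad), for 0.3 s.
2. the disc lies flat on both rails and the spatula has let go of it (x of disc in the frame of rack between -0.035 and 0.035 m and y of disc in the frame of rack between -0.02 and 0.02 m and z of disc in the frame of rack between 0.041 and 0.049 m and angle between disc's own z axis and vertical below 0.08 rad and contact force between disc and spatula below 0.05 N and contact force between disc and rack above 0.5 N), for 0.2 s.
At the end, for the whole second after the job is handed in: The disc lies on both rails, off the spatula, its centre within 35 mm along and 20 mm across of the rack centre, level within 0.08 rad, 45 mm (within 4 mm) above the table. The spatula lies flat (0.1 rad) on the mat, blade centre over the mat. Both are at rest (all of step 2 and linear speed of each of disc, spatula below 0.02 m/s and angle between spatula's own z axis and vertical below 0.1 rad and contact force between spatula and mat above 0.5 N and x of spatula in the frame of mat between -0.12 and 0.12 m and y of spatula in the frame of mat between -0.065 and 0.065 m); the robot touches nothing.
It fails at once if the gripper or arm touches the disc (contact force between disc and the arm above 1 N or contact force between disc and the fingers above 1 N).
It fails at once if the disc is tipped more than 0.5 rad (angle between disc's own z axis and vertical above 0.5 rad).
It fails at once if the disc is dropped or slammed onto the rack (over 40 N) (contact force between disc and rack above 40 N).
It fails at once if the disc falls off the slab (height (world z) of disc below 0.012 m).
It fails at once if the jug or jar is moved more than 30 mm (distance of any of jug, jar from where it was at the start of the episode above 0.03 m).
It also fails if it takes over 72 s, if anything falls off the work surface, if the arm or the gripper's body presses on something with over 40 N, if the wrist force passes 120 N, or if a joint passes its speed limit or range.

## Working session

There is one attempt and no reset: what is moved stays moved. The work goes in short steps, Python scripts to look and compute and a tool call to move; the robot and the scene stay as the last step left them, time stands still between calls to the robot, and variables do not carry over. Pictures are saved under pics/ and viewed, and the job is handed in when it is done.

Besides the shell and the picture viewer there is one more tool, called after "Request:" by a JSON object that holds its "name" and its "arguments". jog_arm: Moves the arm, as the interface text tells. Its arguments: {"type":"object","properties":{"targets":{"type":"array","items":{"type":"object","properties":{"wx":{"type":"number"},"wy":{"type":"number"},"wz":{"type":"number"},"tx":{"type":"number"},"ty":{"type":"number"},"tz":{"type":"number"},"jaw":{"type":"number"}}}},"force":{"type":"number"}},"required":["targets"]}

```bash
ls; mkdir -p pics
cat > h.py <<'E'
import numpy as np, cv2
from cell import arm
def save(p,n,crop=None,s=1):
    im=p["pixels"][...,::-1]
    if crop: x0,y0,x1,y1=crop; im=im[y0:y1,x0:x1]
    if s!=1: im=cv2.resize(im,None,fx=s,fy=s,interpolation=cv2.INTER_CUBIC)
    cv2.imwrite(n,np.ascontiguousarray(im))
def cloud(p):
    K=np.array(p["intrinsics"]);k1=p["k1"]
    v,u=np.mgrid[0:480,0:640].astype(float)
    xd=(u-K[0,2])/K[0,0]; yd=(v-K[1,2])/K[1,1]
    x,y=xd.copy(),yd.copy()
    for _ in range(10):
        f=1+k1*(x*x+y*y); x=xd/f;y=yd/f
    z=p["z_map"]
    c=np.stack([x*z,y*z,z],-1)
    return c@np.array(p["rotation"]).T+np.array(p["origin"])
def load(n):
    return dict(np.load(n,allow_pickle=True))
E
python3 - <<'E'
from h import *
print(arm.observe())
for n in("side","top"):
    p=arm.read_camera(n); save(p,f"pics/{n}0.png"); np.savez(f"{n}0.npz",**{k:v for k,v in p.items()})
    print(n,p["origin"],p["rotation"],p["intrinsics"],p["k1"])
    for q in["spatula","disc","slab","rack","mat","jug","jar","spatula_grip","spatula_tip","slab_stop"]:
        c=cloud(p)
        for r in arm.regions_of(p,q):
            m=r["region"]&(p["z_map"]>0)
            print(q,round(r["p"],2),np.round(r["at"]),m.sum(),np.round(np.median(c[m],0)) if m.any() else None)
E
```

```text
pics
{'t': 0.0, 'q': array([-1.47958588e+00,  3.13982911e-01,  4.49704077e-02,  1.30363252e+00,
        4.34741004e-06,  1.43122944e+00]), 'dq': array([-0.00149471, -0.00150795,  0.00041105, -0.0028847 ,  0.00019446,
       -0.00195385]), 'tau': array([-1.14096338e-04, -4.80633688e+01,  2.98528272e+01,  1.95897178e-02,
       -2.03026707e-04, -1.80423335e-06]), 'tcp_pos': array([ 131.4829874 , -559.21006131,  224.21535569]), 'tcp_rot': array([-9.24025275e-04,  9.93349687e-01,  1.15132731e-01,  2.45199800e-05]), 'force': array([-0.83240633,  0.81296348,  0.70950466]), 'torque': array([ 0.02951624,  0.00030799, -0.00010653]), 'gripper_width': 1.0011780974946298}
side [ 257.52401176 1145.14005301  882.64020071] [ 0.03837659 -0.09743769  0.89050289 -0.44276149] [[543.86357241   0.         327.77632114]
 [  0.         543.86357241 237.8974342 ]
 [  0.           0.           1.        ]] -0.06751592310391653Traceback (most recent call last):
  File "<stdin>", line 7, in <module>
  File "h.py", line 17, in cloud
    return c@np.array(p["rotation"]).T+np.array(p["origin"])
           ~^~~~~~~~~~~~~~~~~~~~~~~~~~
ValueError: matmul: Input operand 1 has a mismatch in its core dimension 0, with gufunc signature (n?,k),(k,m?)->(n?,m?) (size 4 is different from 3)
```

Rotation is a quaternion.

```bash
python3 - <<'E'
s=open('h.py').read()
s=s.replace('np.array(p["rotation"]).T','R(p["rotation"]).as_matrix().T').replace('from cell','from scipy.spatial.transform import Rotation as Ro\ndef R(q): return Ro.from_quat(np.roll(np.array(q,float),-1))\nfrom cell')
open('h.py','w').write(s)
E
python3 - <<'E'
from h import *
for n in("side","top"):
    p=arm.read_camera(n); save(p,f"pics/{n}0.png"); np.savez(f"{n}0.npz",**{k:v for k,v in p.items()})
    print(n,p["origin"],p["rotation"])
    c=cloud(p)
    for q in["spatula","disc","slab","rack","mat","jug","jar","spatula_grip","spatula_tip","slab_stop"]:
        for r in arm.regions_of(p,q):
            m=r["region"]&(p["z_map"]>0)
            print(q,round(r["p"],2),np.round(r["at"]),m.sum(),np.round(np.median(c[m],0)) if m.any() else None)
E
```

```text
side [ 257.52401176 1145.14005301  882.64020071] [ 0.03837659 -0.09743769  0.89050289 -0.44276149]
spatula 0.71 [306. 228.] 1200 [534.  19.   8.]
spatula 0.61 [270. 387.] 1904 [485. 525.   4.]
disc 0.97 [370. 280.] 1584 [344. 168.  13.]
disc 0.88 [250. 287.] 1693 [606. 269.  33.]
slab 0.65 [255. 308.] 5059 [575. 314.  21.]
mat 0.89 [323. 240.] 1752 [491.  22.   4.]
jug 0.88 [230. 192.] 1237 [777. -28.  61.]
jar 0.98 [207. 221.] 921 [784.  91.  58.]
spatula_grip 0.87 [309. 226.] 1109 [534.  20.   8.]
spatula_grip 0.58 [268. 386.] 1838 [487. 523.   4.]
spatula_tip 0.78 [306. 225.] 1165 [534.  20.   8.]
spatula_tip 0.72 [270. 388.] 1925 [485. 525.   4.]
spatula_tip 0.38 [250. 284.] 1743 [608. 269.  33.]
slab_stop 0.74 [262. 304.] 5013 [574. 314.  21.]
top [ 381.48858719   88.23484221 1521.49896205] [ 0.0237346  -0.70513945  0.70788936 -0.03328196]
spatula 0.76 [333. 211.] 1425 [562.  11.   6.]
spatula 0.56 [142. 241.] 1498 [491. 516.   3.]
disc 0.86 [279. 297.] 1969 [344. 162.  11.]
disc 0.71 [240. 193.] 1978 [608. 263.  31.]
slab 0.91 [230. 216.] 5220 [582. 269.  19.]
rack 0.72 [438. 187.] 3008 [ 628. -266.    8.]
mat 0.79 [343. 235.] 3079 [497.  -9.   2.]
jug 0.92 [360. 125.] 1502 [791. -57.  24.]
jar 0.66 [314. 121.] 770 [783.  66.  82.]
spatula_grip 0.92 [480. 356.] 493 [ 190. -356.   61.]
spatula_grip 0.75 [140. 239.] 1535 [491. 514.   3.]
spatula_grip 0.67 [336. 211.] 1419 [562.  11.   6.]
spatula_tip 0.9 [334. 215.] 1453 [560.  11.   6.]
spatula_tip 0.9 [142. 243.] 1580 [490. 513.   3.]
spatula_tip 0.68 [473. 359.] 421 [ 190. -347.   61.]
slab_stop 0.78 [229. 218.] 5109 [583. 270.  19.]
```

```bash
echo
```

```text
(no output)
```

View pics/side0.png

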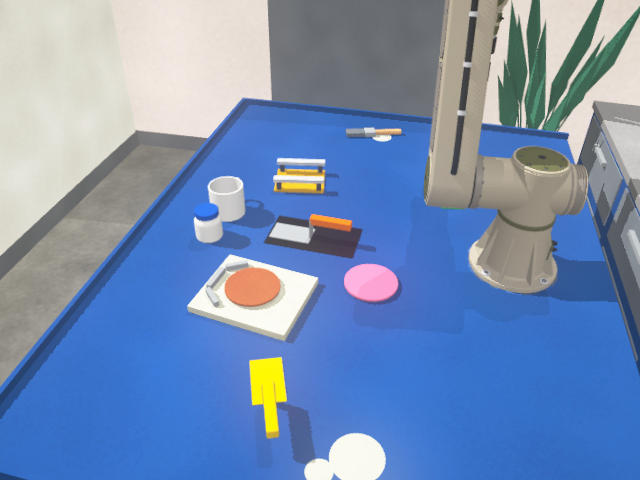

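View pics/top0.png

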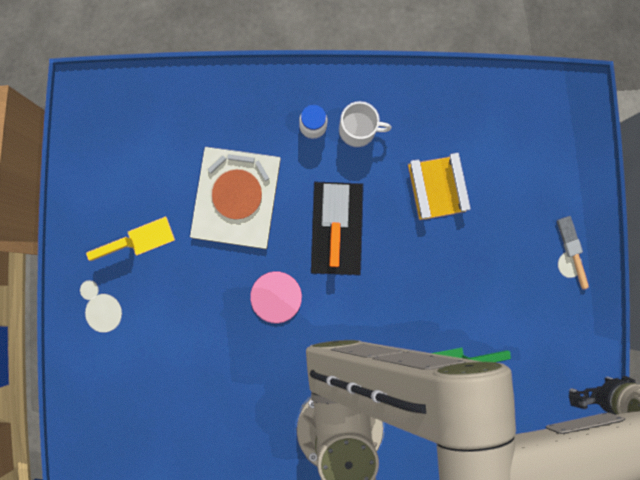

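The side and top views agree. There are four spatula-like things in the top view: steel with an orange handle on the mat (335,225), all yellow (135,240), green (475,355) and a grey one with a wooden handle (572,250). The steel one on the mat is meant. There are two coloured discs: terracotta on the slab (238,194), which is meant, and pink on the table (276,297). I'll confirm both in one crop and measure.

```bash
cat > m.py <<'E'
from h import *
def rect(P):
    (c,s,a)=cv2.minAreaRect(P.astype(np.float32)); return np.round(c,1),np.round(s,1),round(a,2)
E
python3 - <<'E'
from m import *
p=load("top0.npz"); save(p,"pics/crop.png",(180,100,490,290),2.5)
c=cloud(p); z=c[...,2]; px=p["pixels"].astype(int); r,g,b=px[...,0],px[...,1],px[...,2]
def box(x0,y0,x1,y1):
    m=np.zeros((480,640),bool); m[y0:y1,x0:x1]=1; return m
def rep(n,m):
    print(n,m.sum(),rect(c[m][:,:2]),"mean",np.round(c[m].mean(0),1),"z",np.round(np.percentile(z[m],[5,50,95]),1))
sl=box(185,140,285,255)
rep("slab",sl&(z>13)&(r+g+b>450)&(abs(r-b)<60))
d=sl&(r>120)&(b<90)&(g<110)&(z>22); rep("disc",d)
print(cv2.minEnclosingCircle(c[d][:,:2].astype(np.float32)))
sp=box(305,175,370,280)
h=sp&(r>180)&(b<90); rep("handle",h)
hh=h&(z>55); rep("handle top",hh)
bl=sp&(abs(r-b)<50)&(r+g+b>350); rep("blade",bl)
mt=sp&(r+g+b<130)&(abs(r-b)<30); rep("mat",mt)
rk=box(400,145,475,225)
ra=rk&(z>35); rep("rails",ra)
base=rk&(r>150)&(b<90); rep("base",base)
n,l,s,ce=cv2.connectedComponentsWithStats(ra.astype(np.uint8))
for i in range(1,n):
    if s[i,4]>60: rep("rail%d"%i,l==i)
st=sl&(z>28)&(abs(r-b)<40); rep("stop",st)
E
```

```text
slab 4768 (array([559. , 218.8]), array([310.9, 312.3]), 81.46) mean [594.7 268.2  24.4] z [14.5 19.6 31.3]
disc 1538 (array([537.2, 179.1]), array([339.3, 122.4]), 50.12) mean [608.1 263.9  33.2] z [25.6 31.2 36.5]
((519.0394287109375, 194.19281005859375), 173.6299591064453)
handle 371 (array([474.5,  13.1]), array([ 21.4, 107.4]), 87.46) mean [474.1  13.2  68.5] z [63.2 68.6 73.9]
handle top 371 (array([474.5,  13.1]), array([ 21.4, 107.4]), 87.46) mean [474.1  13.2  68.5] z [63.2 68.6 73.9]
blade 1040 (array([506. ,  22.5]), array([ 79.6, 270.1]), 78.57) mean [582.1   8.3  13.2] z [-1.5  4.4 10.2]
mat 1787 (array([508.5,  12.1]), array([139.3, 261.4]), 87.09) mean [498.8   6.9   9.6] z [-3.6  2.   7.6]
rails 1096 (array([ 560.6, -106.6]), array([172.2, 500.6]), 23.6) mean [ 621.9 -252.7   79. ] z [38.4 44.1 50.2]
base 1533 (array([557.7, -99.3]), array([168.7, 486.2]), 24.09) mean [ 628.1 -265.3   10. ] z [-0.6  5.1 10.8]
rail2 546 (array([ 499.7, -153.8]), array([138.4, 520.6]), 40.92) mean [ 634.3 -307.6   63. ] z [38.4 44.2 50. ]
rail7 533 (array([ 498.6, -102.6]), array([129.4, 428.7]), 48.33) mean [ 616.8 -207.3   49.4] z [38.4 43.9 49.2]
stop 351 (array([545.4, 239.1]), array([386.7, 221.3]), 12.85) mean [668.3 252.5  88.2] z [28.5 33.2 41.1]
```

```bash
echo
```

```text
(no output)
```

View pics/crop.png

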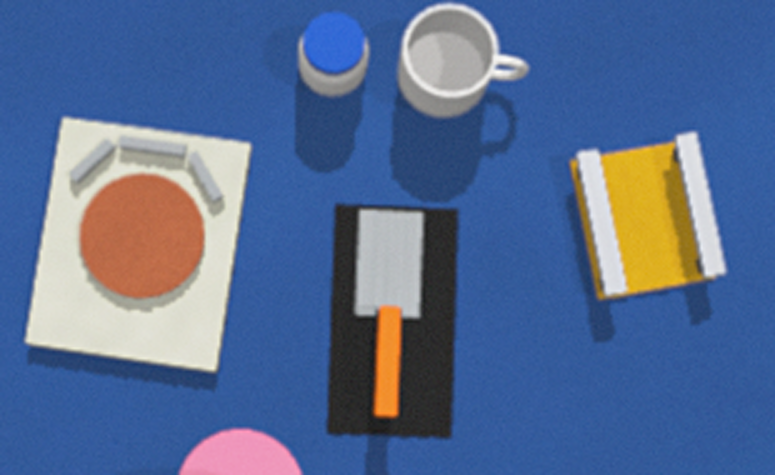

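The crop confirms it: the steel blade with the orange handle is on the mat, and the terracotta disc is on the slab below the stop. Depth is noisy, so I'll intersect pixel rays with the known heights instead.

```bash
cat >> h.py <<'E'
def plane(p,uv,z):
    K=np.array(p["intrinsics"]);uv=np.asarray(uv,float).reshape(-1,1,2)
    n=cv2.undistortPoints(uv,K,np.array([float(p["k1"]),0,0,0,0])).reshape(-1,2)
    d=np.c_[n,np.ones(len(n))]@R(p["rotation"]).as_matrix().T; o=np.array(p["origin"])
    t=(z-o[2])/d[:,2]; return (o+d*t[:,None])[:,:2]
def proj(p,P):
    X=(np.asarray(P,float).reshape(-1,3)-np.array(p["origin"]))@R(p["rotation"]).as_matrix()
    s=X[:,:2]/X[:,2:]; s=s*(1+p["k1"]*(s**2).sum(1))[:,None]
    K=np.array(p["intrinsics"]); return s*K[0,0]+K[:2,2]
def clean(m):
    m=cv2.morphologyEx(m.astype(np.uint8),cv2.MORPH_OPEN,np.ones((2,2),np.uint8))
    n,l,s,_=cv2.connectedComponentsWithStats(m); return l==1+np.argmax(s[1:,4])
E
cat > m2.py <<'E'
from h import *
def mr(p,m,z):
    v,u=np.nonzero(m); P=np.concatenate([plane(p,np.c_[u+dx,v+dy],z) for dx in(-.5,.5) for dy in(-.5,.5)])
    c,s,a=cv2.minAreaRect(P.astype(np.float32)); return np.round(c,1),np.round(s,1),round(a,2)
def box(x0,y0,x1,y1):
    m=np.zeros((480,640),bool); m[y0:y1,x0:x1]=1; return m
E
python3 - <<'E'
from m2 import *
p=load("top0.npz")
px=p["pixels"].astype(int); r,g,b=px[...,0],px[...,1],px[...,2]
sl=box(185,140,285,255); sp=box(305,175,370,280); rk=box(400,145,475,225)
# slab by corner of white incl disc
white=clean(sl&(r>120)&~((b>r+30)))
white=clean(sl&(r>130)); print("slab",mr(p,white,20))
d=clean(sl&(r>120)&(b<110)&(g<130)&(r-b>50)); 
ys,xs=np.nonzero(d);P=plane(p,np.c_[xs,ys],31)
print("disc",mr(p,d,32),P.mean(0),cv2.minEnclosingCircle(P.astype(np.float32)))
print("handle",mr(p,clean(sp&(r>180)&(b<110)),70))
bl=clean(sp&(abs(r-b)<60)&(r>110)); print("blade",mr(p,bl,5))
mt=clean(sp&(b<70)&(r<70)); mm=clean(sp&((b<90)&(r<90)|bl|(r>180)));print("mat",mr(p,mt,3),mr(p,mm,3))
w=rk&(r>140)&(b>140)
n,l,s,ce=cv2.connectedComponentsWithStats(w.astype(np.uint8))
for i in range(1,n):
    if s[i,4]>100: print("rail",mr(p,l==i,45))
print("base",mr(p,clean(rk&(r>140)),6))
st=sl&(r+g+b<560)&(abs(r-b)<25)&(r>100); cv2.imwrite("pics/st.png",st*255)
c=cloud(p); m=sl&white&(p["z_map"]>0); print("slabz",np.median(c[m][:,2]))
E
```

```text
slab (array([598.9, 265.1]), array([204.5, 244.2]), 81.43)
disc (array([604.3, 260.7]), array([127. , 126.1]), 0.25) [603.71372455 259.7319713 ] ((603.9596557617188, 259.4681091308594), 64.04556274414062)
handle (array([471.7,  10.7]), array([ 23.9, 109.4]), 87.23)
blade (array([579.1,   5.3]), array([ 69.9, 112.8]), 87.37)
mat (array([518.7,   1.8]), array([128.8, 239.3]), 87.67) (array([518.7,   2.1]), array([130.7, 240.9]), 87.7)
rail (array([ 637.3, -312.6]), array([154. ,  27.5]), 10.4)
rail (array([ 618.5, -208.3]), array([155. ,  26.8]), 10.28)
base (array([ 629.8, -269. ]), array([162. , 144.3]), 10.41)
slabz 21.1629479538326[ WARN:0@0.825] global loadsave.cpp:1063 imwrite_ Unsupported depth image for selected encoder is fallbacked to CV_8U.
```

```bash
cat > g.py <<'E'
import json,os
from h import *
# commanded pose log: pos(mm), rotation matrix columns
def rot(yaw,pitch=0):  # spatula yaw deg; tool x = -spatula x, tool z down; pitch>0 nose down
    S=Ro.from_euler('ZY',[yaw,pitch],degrees=True)
    return S*Ro.from_matrix(np.array([[-1,0,0],[0,1,0],[0,0,-1.]]).T)
def load_c():
    d=json.load(open('cmd.json')); return np.array(d[0]),Ro.from_quat(d[1])
def save_c(pos,r): json.dump([list(map(float,pos)),list(map(float,r.as_quat()))],open('cmd.json','w'))
def row(pos,r):
    p0,r0=load_c(); d=r0.inv().apply(np.asarray(pos,float)-p0)/40; w=np.degrees((r0.inv()*r).as_rotvec())
    return dict(zip(['tx','ty','tz','wx','wy','wz'],np.round(np.r_[d,w],3).tolist()))
def did(tx=0,ty=0,tz=0,wx=0,wy=0,wz=0):
    p0,r0=load_c(); save_c(p0+r0.apply(np.array([tx,ty,tz])*40.),r0*Ro.from_rotvec(np.radians([wx,wy,wz])))
def st():
    o=arm.observe(); p,r=load_c()
    print("t",round(o['t'],2),"tcp",np.round(o['tcp_pos'],1),"cmd",np.round(p,1),"err deg",np.round(np.degrees((r.inv()*R(o['tcp_rot'])).as_rotvec()),2),"F",np.round(o['force'],1),"T",np.round(o['torque'],2),"w",round(o['gripper_width'],3))
    return o
E
python3 - <<'E'
from g import *
r=R([0,0.993349687,0.115132731,0]); save_c([131.527,-559.797,225.123],r)
st()
p=load("side0.npz"); px=p["pixels"].astype(int); rr,g,b=px[...,0],px[...,1],px[...,2]
m=np.zeros((480,640),bool); m[255:315,215:290]=1
d=clean(m&(rr>120)&(b<110)&(rr-b>50)); v,u=np.nonzero(d); P=plane(p,np.c_[u,v],31); print("disc side",P.mean(0),np.ptp(P,0))
# overlay of estimated model in side
im=p["pixels"][...,::-1].copy()
def fr(o,yaw,pts,z):
    a=np.radians(yaw);pts=np.array(pts,float);return np.c_[o[0]+pts[:,0]*np.cos(a)-pts[:,1]*np.sin(a),o[1]+pts[:,0]*np.sin(a)+pts[:,1]*np.cos(a),np.full(len(pts),z)]
L=[]
L+= [fr((618.7,262.1),-8.57,[(-140,-100),(100,-100),(100,100),(-140,100)],20)]
t=np.linspace(0,6.28,40);L+=[fr((604,259.6),0,np.c_[65*np.cos(t),65*np.sin(t)],32-5.5)]
for y in(-42,42): s=np.sign(y);L+=[fr((627.9,-260.5),10.35,[(-75,y),(75,y),(75,y+22*s),(-75,y+22*s)],45)]
L+=[fr((578,5.7),-2.7,[(-51,-11),(-161,-11),(-161,11),(-51,11)],70),fr((578,5.7),-2.7,[(-55,-33),(55,-33),(55,33),(-55,33)],5),fr((518.7,2),-2.3,[(-120,-65),(120,-65),(120,65),(-120,65)],3)]
im=cv2.resize(im,None,fx=4,fy=4,interpolation=cv2.INTER_CUBIC)
for l in L:
    q=proj(p,l)*4+1.5; cv2.polylines(im,[q.astype(np.int32)],True,(0,255,0),1)
cv2.imwrite("pics/ov.png",cv2.resize(im[500:1400,700:1500],None,fx=.75,fy=.65))
# first moves
T=np.array([497.7,9.5,130]);a=row(T,rot(-2.7));print(a)
E
```

```text
t 1.15 tcp [ 131.5 -559.8  225.1] cmd [ 131.5 -559.8  225.1] err deg [-0. -0. -0.] F [ 0.7 -0.2  0.4] T [-0.    0.05  0.03] w 1.004
disc side [603.36208171 271.46267703] [125.90670678 127.96688783]
{'tx': 12.167, 'ty': -11.761, 'tz': 2.378, 'wx': 0.0, 'wy': 0.0, 'wz': -164.077}
```

```bash
echo
```

```text
(no output)
```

View pics/ov.png

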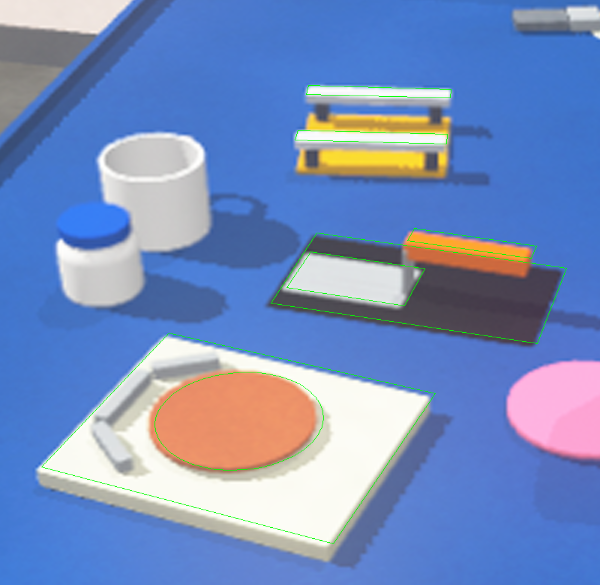

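Overlaid on the side view, my top-camera estimates sit about 3–5 mm off, up and to the right. I'll move over the handle and check where the gripper appears in both cameras.

Request:
{"name": "jog_arm", "arguments": {"targets": [{"tx": 0.5, "ty": -0.5, "wz": -6.8}, {"tx": 1.0, "ty": -1.0, "wz": -13.6}, {"tx": 1.5, "ty": -1.5, "wz": -20.4}, {"tx": 2.0, "ty": -2.0, "wz": -27.2}, {"tx": 2.5, "ty": -2.5, "wz": -34.0}, {"tx": 3.0, "ty": -3.0, "wz": -40.8}, {"tx": 3.5, "ty": -3.5, "wz": -47.6}, {"tx": 4.0, "ty": -4.0, "wz": -54.4}, {"tx": 4.5, "ty": -4.5, "wz": -61.2}, {"tx": 5.0, "ty": -5.0, "wz": -68.0}, {"tx": 5.5, "ty": -5.5, "wz": -74.8}, {"tx": 6.0, "ty": -6.0, "wz": -81.6}]}}

```text
schema error: expected keys wx, wy, wz, tx, ty, tz, jaw
```

Run:
```python
from g import *
did(tx=6,ty=-6,wz=-81.6); st()
print(row([497.7,9.5,140],rot(-2.7)))
for n in("side","top"):
    p=load(n+"0.npz"); c=cloud(p); px=p["pixels"].astype(int)
    m=(px[...,2]>px[...,0]+50)&(p["z_map"]>0); P=c[m]; P=P[(abs(P[:,2])<30)&(abs(P[:,1])<500)]
    A=np.c_[P[:,:2],np.ones(len(P))]; print(n,"table plane",np.linalg.lstsq(A,P[:,2],rcond=None)[0])
```

```text
t 1.15 tcp [ 131.5 -559.8  225.1] cmd [ 310.3 -271.3  225.1] err deg [-0.  -0.  81.6] F [ 0.7 -0.2  0.4] T [-0.    0.05  0.03] w 1.004
{'tx': 6.6, 'ty': 5.259, 'tz': 2.128, 'wx': 0.0, 'wy': 0.0, 'wz': -82.477}
side table plane [ 0.00256396  0.00091229 -0.48139677]
top table plane [ 2.36534581e-03  3.38576198e-04 -1.73159809e+00]
```

Request:
{"name": "jog_arm", "arguments": {"targets": [{"tx": 0.5, "ty": -0.5, "tz": 0, "wx": 0, "wy": 0, "wz": -6.8, "jaw": 1}, {"tx": 1, "ty": -1, "tz": 0, "wx": 0, "wy": 0, "wz": -13.6, "jaw": 1}, {"tx": 1.5, "ty": -1.5, "tz": 0, "wx": 0, "wy": 0, "wz": -20.4, "jaw": 1}, {"tx": 2, "ty": -2, "tz": 0, "wx": 0, "wy": 0, "wz": -27.2, "jaw": 1}, {"tx": 2.5, "ty": -2.5, "tz": 0, "wx": 0, "wy": 0, "wz": -34, "jaw": 1}, {"tx": 3, "ty": -3, "tz": 0, "wx": 0, "wy": 0, "wz": -40.8, "jaw": 1}, {"tx": 3.5, "ty": -3.5, "tz": 0, "wx": 0, "wy": 0, "wz": -47.6, "jaw": 1}, {"tx": 4, "ty": -4, "tz": 0, "wx": 0, "wy": 0, "wz": -54.4, "jaw": 1}, {"tx": 4.5, "ty": -4.5, "tz": 0, "wx": 0, "wy": 0, "wz": -61.2, "jaw": 1}, {"tx": 5, "ty": -5, "tz": 0, "wx": 0, "wy": 0, "wz": -68, "jaw": 1}, {"tx": 5.5, "ty": -5.5, "tz": 0, "wx": 0, "wy": 0, "wz": -74.8, "jaw": 1}, {"tx": 6, "ty": -6, "tz": 0, "wx": 0, "wy": 0, "wz": -81.6, "jaw": 1}], "force": 60}}

```text
t: 2.15
tcp_pos: [310.8, -270.1, 225.3]
tcp_rot: [0.0, 0.675, 0.738, -0.0]
force: [1.6, 0.3, 0.1]
gripper_width: 0.997
```

Run:
```python
from g import *
st(); print(arm.observe()['q'])
```

```text
t 2.15 tcp [ 310.8 -270.1  225.3] cmd [ 310.3 -271.3  225.1] err deg [-0.02 -0.04 -0.32] F [1.6 0.3 0.1] T [-0.    0.01  0.01] w 0.997
[-9.10990248e-01 -3.88581317e-03 -3.32314397e-01  1.24156959e+00
 -2.92854310e-05  5.70030429e-01]
```

Tracking works. On to the point above the handle: tx 6.6, ty 5.26, wz −82.5, with tz 1.9 (z about 149).

Request:
{"name": "jog_arm", "arguments": {"targets": [{"tx": 0.6, "ty": 0.48, "tz": 0.1, "wx": 0, "wy": 0, "wz": -6.9, "jaw": 1}, {"tx": 1.2, "ty": 0.96, "tz": 0.3, "wx": 0, "wy": 0, "wz": -13.8, "jaw": 1}, {"tx": 1.8, "ty": 1.44, "tz": 0.5, "wx": 0, "wy": 0, "wz": -20.7, "jaw": 1}, {"tx": 2.4, "ty": 1.92, "tz": 0.7, "wx": 0, "wy": 0, "wz": -27.6, "jaw": 1}, {"tx": 3.0, "ty": 2.4, "tz": 0.9, "wx": 0, "wy": 0, "wz": -34.5, "jaw": 1}, {"tx": 3.6, "ty": 2.88, "tz": 1.1, "wx": 0, "wy": 0, "wz": -41.4, "jaw": 1}, {"tx": 4.2, "ty": 3.36, "tz": 1.3, "wx": 0, "wy": 0, "wz": -48.3, "jaw": 1}, {"tx": 4.8, "ty": 3.84, "tz": 1.5, "wx": 0, "wy": 0, "wz": -55.2, "jaw": 1}, {"tx": 5.4, "ty": 4.32, "tz": 1.7, "wx": 0, "wy": 0, "wz": -62.1, "jaw": 1}, {"tx": 6.0, "ty": 4.8, "tz": 1.9, "wx": 0, "wy": 0, "wz": -69, "jaw": 1}, {"tx": 6.6, "ty": 5.26, "tz": 1.9, "wx": 0, "wy": 0, "wz": -75.9, "jaw": 1}, {"tx": 6.6, "ty": 5.26, "tz": 1.9, "wx": 0, "wy": 0, "wz": -82.5, "jaw": 1}]}}

```text
t: 3.15
tcp_pos: [499.9, 13.2, 148.6]
tcp_rot: [0.001, 0.018, 1.0, 0.001]
force: [-0.5, 0.0, 0.5]
gripper_width: 1.0
```

Run:
```python
from g import *
did(tx=6.6,ty=5.26,tz=1.9,wz=-82.5); o=st(); print(o['q'])
for n in("side","top"):
    p=arm.read_camera(n); np.savez(n+"1.npz",**p)
    q=proj(p,[o['tcp_pos']+[0,0,-6],o['tcp_pos'],o['tcp_pos']+[0,0,-25],[497.7,9.5,70]]); print(n,q.round(1).tolist())
    u,v=q[0].astype(int); im=p["pixels"][v-50:v+50,u-66:u+66,::-1]; im=cv2.resize(im,None,fx=6,fy=6,interpolation=cv2.INTER_CUBIC)
    for k,col in zip(q,[(0,255,0),(255,255,0),(0,0,255),(255,0,255)]):
        cv2.circle(im,(int((k[0]-u+66.5)*6),int((k[1]-v+50.5)*6)),3,col,-1)
    cv2.imwrite(f"pics/{n}1.png",im)
```

```text
t 3.15 tcp [499.9  13.2 148.6] cmd [497.7   9.5 149.1] err deg [-0.09 -0.07 -0.6 ] F [-0.5  0.   0.5] T [-0.03 -0.01  0.  ] w 1.0
[-0.13527321  0.20625896 -0.28773269  1.07574738  0.00160618 -0.09904826]
side [[321.6, 193.7], [321.7, 191.7], [321.6, 200.0], [322.5, 216.6]]
top [[336.3, 231.5], [336.4, 231.2], [335.9, 232.1], [336.2, 234.9]]
```

```bash
echo
```

```text
(no output)
```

View pics/side1.png

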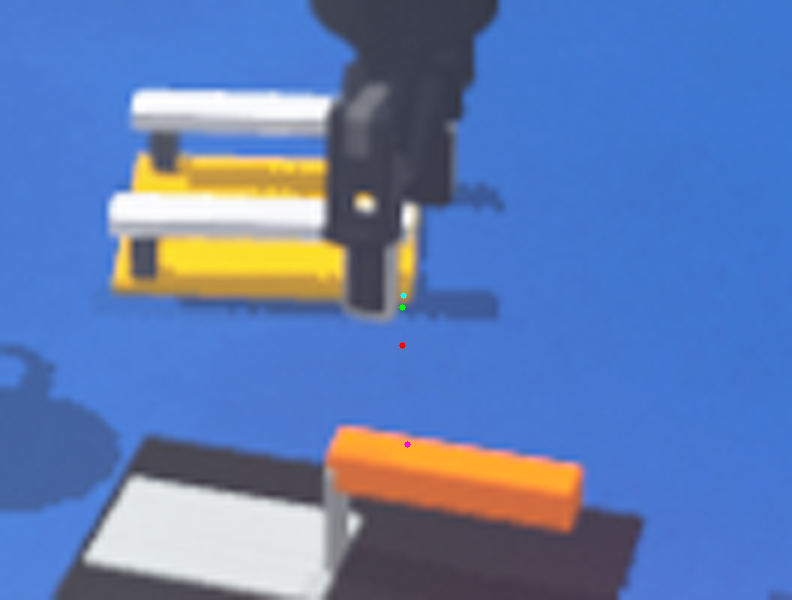

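View pics/top1.png

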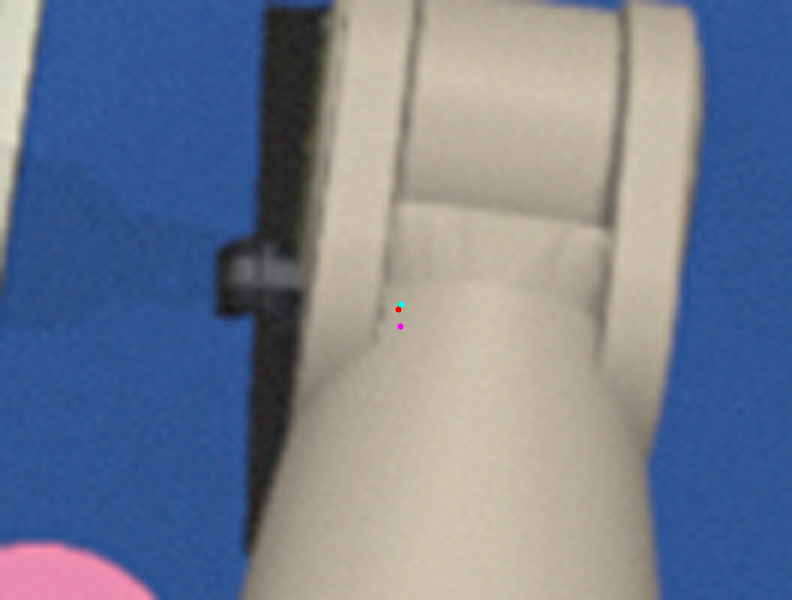

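Run:
```python
from g import *
o=st(); p=load("side1.npz")
p=arm.read_camera("side"); o=arm.observe(); np.savez("side1.npz",**p)
T=Ro.from_quat(np.roll(o['tcp_rot'],-1)); 
pts=[]
for y in(-42.5,-57,42.5,57):
  for x in(-11,11): pts.append(o['tcp_pos']+T.apply([x,y,12]))
q=proj(p,pts); print(q.round(1).tolist())
u0,v0=255,140; im=cv2.resize(p["pixels"][v0:v0+100,u0:u0+132,::-1],None,fx=6,fy=6,interpolation=cv2.INTER_CUBIC)
for i,k in enumerate(q): cv2.circle(im,(int((k[0]-u0+.5)*6),int((k[1]-v0+.5)*6)),3,(0,255,0) if i<4 else (0,0,255),-1)
cv2.imwrite("pics/side1b.png",im)
```

```text
t 3.25 tcp [498.   10.7 148.8] cmd [497.7   9.5 149.1] err deg [ 0.01  0.03 -0.17] F [-0.6  0.7 -0.3] T [0.03 0.03 0.  ] w 0.999
[[323.0, 185.9], [331.2, 187.1], [324.4, 183.0], [332.6, 184.3], [314.0, 203.3], [322.6, 204.7], [312.4, 206.5], [321.0, 207.9]]
```

```bash
echo
```

```text
(no output)
```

View pics/side1b.png

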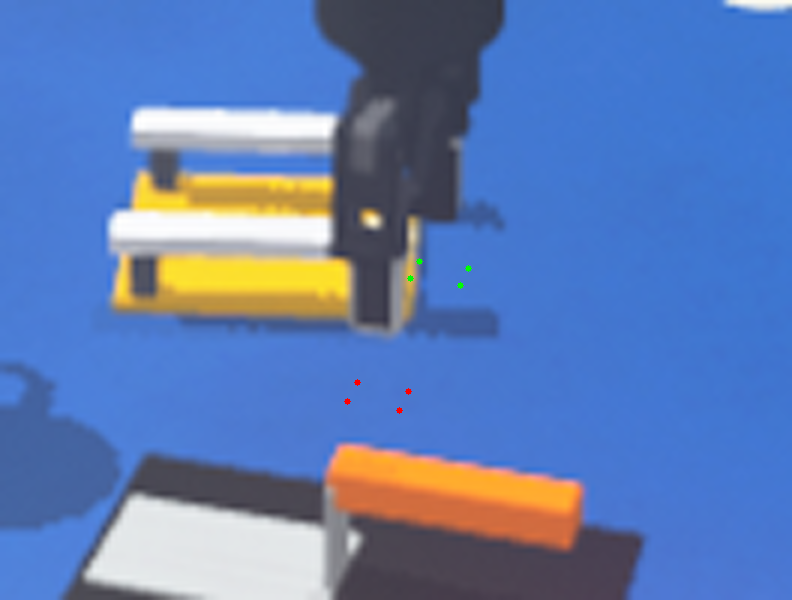

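Run:
```python
from g import *
p=load("side1.npz"); c=cloud(p)
for (x,y) in [(375,300),(375,318),(385,285),(370,240),(435,190),(440,205),(410,60),(450,485),(450,465)]:
    u,v=255+x//6,140+y//6; w=c[v-1:v+2,u-1:u+2].reshape(-1,3); z=p["z_map"][v-1:v+2,u-1:u+2].ravel(); w=w[z>0]
    print((u,v),np.median(w,0).round(1) if len(w) else None, p["pixels"][v,u])
p=load("top1.npz"); c=cloud(p)
w=c[222:236,302:316]; print(np.round(w[::3,::3,:],0).tolist())
```

```text
(317, 190) [499.5  68.7 186.4] [66 66 81]
(317, 193) [500.   66.4 178. ] [66 65 80]
(319, 187) [495.5  65.  194.4] [64 63 79]
(316, 180) [498.8  84.5 224.5] [67 68 84]
(327, 171) [495.4 -29.  185.1] [60 61 77]
(328, 174) [493.2 -31.2 176.9] [60 60 77]
(323, 150) [490.2  49.2 285.9] [60 63 79]
(330, 220) [474.6  20.6  70. ] [255 172  45]
(330, 217) [479.8   8.2  70.1] [249 151 115]
[[[537.0, 94.0, -3.0], [537.0, 87.0, -3.0], [511.0, 80.0, 258.0], [509.0, 74.0, 273.0], [511.0, 67.0, 255.0]], [[529.0, 94.0, 3.0], [529.0, 87.0, 0.0], [504.0, 80.0, 257.0], [503.0, 74.0, 270.0], [503.0, 68.0, 270.0]], [[522.0, 94.0, -7.0], [522.0, 87.0, -4.0], [498.0, 80.0, 260.0], [497.0, 74.0, 269.0], [497.0, 68.0, 270.0]], [[514.0, 94.0, -3.0], [513.0, 87.0, 2.0], [490.0, 81.0, 266.0], [490.0, 74.0, 271.0], [491.0, 68.0, 256.0]], [[506.0, 95.0, -5.0], [506.0, 87.0, -4.0], [488.0, 80.0, 217.0], [505.0, 71.0, 4.0], [506.0, 63.0, -4.0]]]
```

The fingertips appear at z about 170, but the tool data put them near 137. I'll shut the jaws here and measure again before going down.

Request:
{"name": "jog_arm", "arguments": {"targets": [{"tx": 0, "ty": 0, "tz": 0, "wx": 0, "wy": 0, "wz": 0, "jaw": 0.2}, {"tx": 0, "ty": 0, "tz": 0, "wx": 0, "wy": 0, "wz": 0, "jaw": 0.2}, {"tx": 0, "ty": 0, "tz": 0, "wx": 0, "wy": 0, "wz": 0, "jaw": 0.2}, {"tx": 0, "ty": 0, "tz": 0, "wx": 0, "wy": 0, "wz": 0, "jaw": 0.2}, {"tx": 0, "ty": 0, "tz": 0, "wx": 0, "wy": 0, "wz": 0, "jaw": 0.2}, {"tx": 0, "ty": 0, "tz": 0, "wx": 0, "wy": 0, "wz": 0, "jaw": 0.2}, {"tx": 0, "ty": 0, "tz": 0, "wx": 0, "wy": 0, "wz": 0, "jaw": 0.2}, {"tx": 0, "ty": 0, "tz": 0, "wx": 0, "wy": 0, "wz": 0, "jaw": 0.2}]}}

```text
t: 3.97
tcp_pos: [497.7, 9.4, 149.1]
tcp_rot: [0.0, 0.024, 1.0, -0.0]
force: [-0.0, -0.2, 0.1]
gripper_width: 0.2
```

Run:
```python
from g import *
o=st()
p=arm.read_camera("side"); np.savez("side2.npz",**p)
c=cloud(p)
u0,v0=255,140; im=cv2.resize(p["pixels"][v0:v0+100,u0:u0+132,::-1],None,fx=6,fy=6,interpolation=cv2.INTER_CUBIC)
cv2.imwrite("pics/side2.png",im)
d=(p["pixels"].max(2)<100); d[:140]=0;d[225:]=0;d[:,:300]=0;d[:,345:]=0
z=c[...,2]; m=d&(z>100)&(z<230)&(p["z_map"]>0)
for v in range(175,212,2):
    w=c[v][m[v]]; 
    if len(w): print(v,np.nonzero(m[v])[0][[0,-1]],np.median(w,0).round(1))
```

```text
t 3.97 tcp [497.7   9.4 149.1] cmd [497.7   9.5 149.1] err deg [ 0.   -0.    0.02] F [-0.  -0.2  0.1] T [0.01 0.01 0.02] w 0.2
175 [313 326] [494.8  60.9 224.2]
177 [314 327] [491.9  47.9 211.5]
179 [315 327] [492.7  47.4 206.9]
181 [318 327] [497.7  33.  191.8]
183 [319 327] [494.8  29.7 183.7]
185 [319 327] [495.9  29.8 178.5]
187 [319 323] [496.8  34.4 175.7]
189 [318 323] [500.2  32.  167.9]
```

```bash
echo
```

```text
(no output)
```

View pics/side2.png

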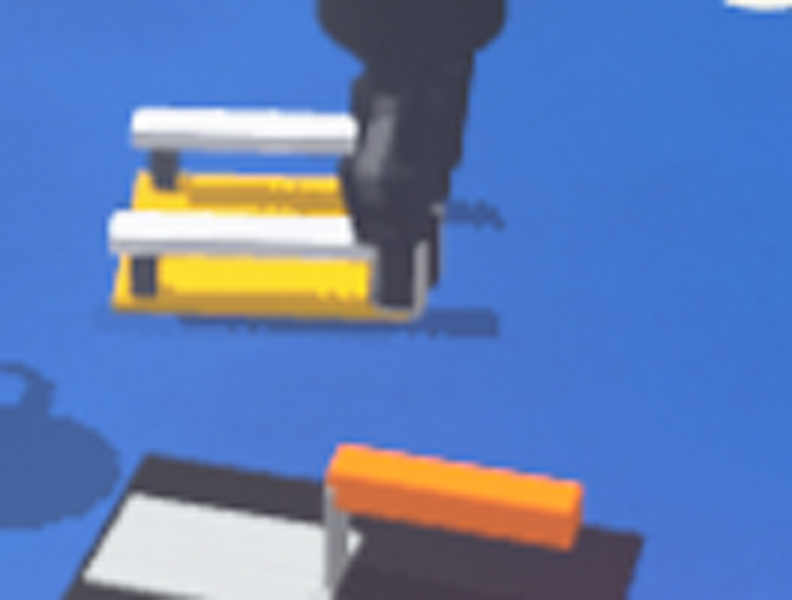

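Shut to 0.2, the tips are at z about 163, so they stand about 14 mm above the TCP instead of 25 mm below it. Handle and table heights come out right in the same picture. I'll reopen, go down to TCP z 85 (still clear of the handle by either reading) and look again.

Request:
{"name": "jog_arm", "arguments": {"targets": [{"tx": 0, "ty": 0, "tz": 0, "wx": 0, "wy": 0, "wz": 0, "jaw": 1}, {"tx": 0, "ty": 0, "tz": 0, "wx": 0, "wy": 0, "wz": 0, "jaw": 1}, {"tx": 0, "ty": 0, "tz": 0, "wx": 0, "wy": 0, "wz": 0, "jaw": 1}, {"tx": 0, "ty": 0, "tz": 0.2, "wx": 0, "wy": 0, "wz": 0, "jaw": 1}, {"tx": 0, "ty": 0, "tz": 0.5, "wx": 0, "wy": 0, "wz": 0, "jaw": 1}, {"tx": 0, "ty": 0, "tz": 0.8, "wx": 0, "wy": 0, "wz": 0, "jaw": 1}, {"tx": 0, "ty": 0, "tz": 1.1, "wx": 0, "wy": 0, "wz": 0, "jaw": 1}, {"tx": 0, "ty": 0, "tz": 1.4, "wx": 0, "wy": 0, "wz": 0, "jaw": 1}, {"tx": 0, "ty": 0, "tz": 1.6, "wx": 0, "wy": 0, "wz": 0, "jaw": 1}, {"tx": 0, "ty": 0, "tz": 1.6, "wx": 0, "wy": 0, "wz": 0, "jaw": 1}]}}

```text
t: 4.85
tcp_pos: [496.1, 9.7, 82.9]
tcp_rot: [-0.002, 0.023, 1.0, 0.0]
force: [1.1, -0.4, 0.8]
gripper_width: 0.999
```

Run:
```python
from g import *
did(tz=1.6);o=st()
p=arm.read_camera("side"); np.savez("side3.npz",**p)
c=cloud(p)
u0,v0=255,140; im=cv2.resize(p["pixels"][v0:v0+100,u0:u0+132,::-1],None,fx=6,fy=6,interpolation=cv2.INTER_CUBIC)
cv2.imwrite("pics/side3.png",im)
d=(p["pixels"].max(2)<100); d[:140]=0;d[235:]=0;d[:,:300]=0;d[:,345:]=0
z=c[...,2]; m=d&(z>15)&(z<230)&(p["z_map"]>0)&(c[...,1]>50)
for v in range(180,235,2):
    w=c[v][m[v]]; 
    if len(w): print(v,np.nonzero(m[v])[0][[0,-1]],np.median(w,0).round(1))
```

```text
t 4.85 tcp [496.1   9.7  82.9] cmd [497.7   9.5  85.1] err deg [-0.01  0.21 -0.  ] F [ 1.1 -0.4  0.8] T [ 0.01 -0.01  0.05] w 0.999
180 [316 322] [498.7  52.4 206. ]
182 [315 322] [493.1  53.5 200.2]
184 [313 322] [491.6  69.6 205.4]
186 [312 321] [493.   77.2 204.3]
188 [312 321] [493.4  80.  200.2]
190 [312 321] [494.6  80.1 193.8]
192 [311 321] [500.2  78.5 187.9]
194 [311 325] [493.5  80.1 182.9]
196 [312 323] [494.4  81.1 178.4]
198 [312 323] [492.8  65.4 162.9]
200 [312 322] [498.1  72.1 160.5]
202 [311 322] [498.5  78.1 159.1]
204 [311 322] [496.7  84.  157.6]
206 [314 320] [495.   85.1 152.6]
208 [315 319] [499.4  66.  134.7]
210 [315 319] [499.7  66.9 128.2]
212 [315 319] [499.1  67.6 123.8]
214 [315 319] [499.8  65.5 116.1]
216 [318 319] [496.2  64.5 109.5]
```

```bash
echo
```

```text
(no output)
```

View pics/side3.png

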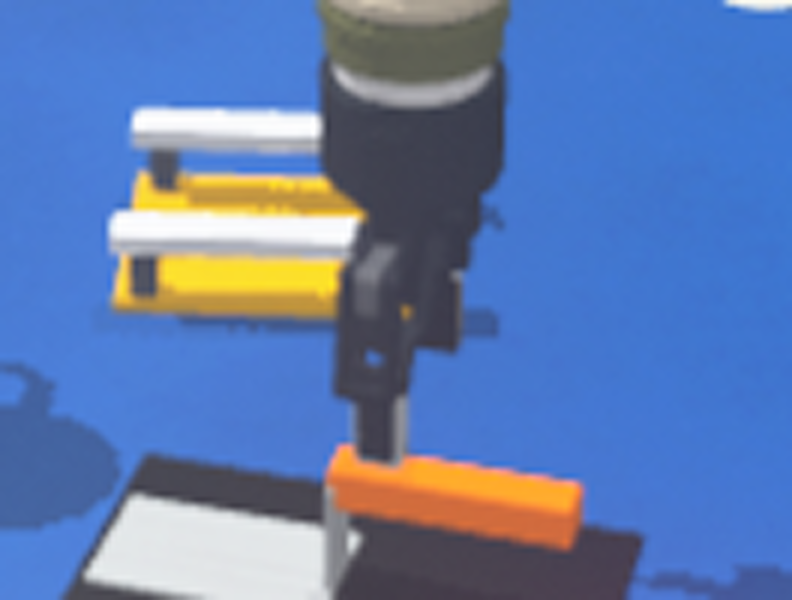

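The offset repeats: tips at about 107 with TCP at 83. I'll trust the vision and go down to TCP z 29. By the pictures that puts the closed tips near 43; by the stated tool data they would still clear the mat.

Request:
{"name": "jog_arm", "arguments": {"targets": [{"tx": 0, "ty": 0, "tz": 0.15, "wx": 0, "wy": 0, "wz": 0, "jaw": 1}, {"tx": 0, "ty": 0, "tz": 0.3, "wx": 0, "wy": 0, "wz": 0, "jaw": 1}, {"tx": 0, "ty": 0, "tz": 0.5, "wx": 0, "wy": 0, "wz": 0, "jaw": 1}, {"tx": 0, "ty": 0, "tz": 0.7, "wx": 0, "wy": 0, "wz": 0, "jaw": 1}, {"tx": 0, "ty": 0, "tz": 0.9, "wx": 0, "wy": 0, "wz": 0, "jaw": 1}, {"tx": 0, "ty": 0, "tz": 1.05, "wx": 0, "wy": 0, "wz": 0, "jaw": 1}, {"tx": 0, "ty": 0, "tz": 1.2, "wx": 0, "wy": 0, "wz": 0, "jaw": 1}, {"tx": 0, "ty": 0, "tz": 1.3, "wx": 0, "wy": 0, "wz": 0, "jaw": 1}, {"tx": 0, "ty": 0, "tz": 1.4, "wx": 0, "wy": 0, "wz": 0, "jaw": 1}, {"tx": 0, "ty": 0, "tz": 1.4, "wx": 0, "wy": 0, "wz": 0, "jaw": 1}, {"tx": 0, "ty": 0, "tz": 1.4, "wx": 0, "wy": 0, "wz": 0, "jaw": 1}]}}

```text
t: 5.82
tcp_pos: [497.7, 9.5, 28.9]
tcp_rot: [-0.0, 0.023, 1.0, -0.0]
force: [0.1, -0.5, 0.2]
gripper_width: 0.999
```

Run:
```python
from g import *
did(tz=1.4);o=st()
p=arm.read_camera("side"); np.savez("side4.npz",**p)
u0,v0=255,150; im=cv2.resize(p["pixels"][v0:v0+100,u0:u0+132,::-1],None,fx=6,fy=6,interpolation=cv2.INTER_CUBIC)
cv2.imwrite("pics/side4.png",im)
```

```text
t 5.82 tcp [497.7   9.5  28.9] cmd [497.7   9.5  29.1] err deg [ 0.01  0.02 -0.  ] F [ 0.1 -0.5  0.2] T [-0.05  0.02  0.05] w 0.999
```

```bash
echo
```

```text
(no output)
```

View pics/side4.png

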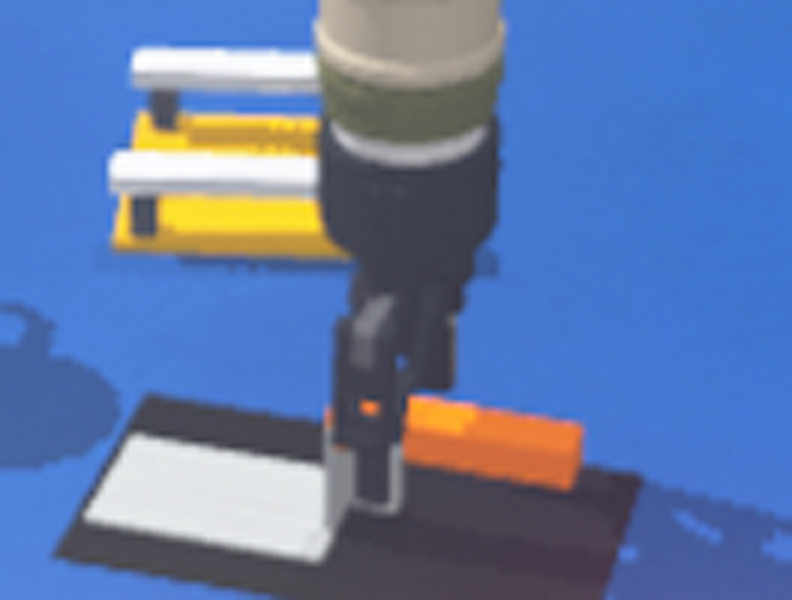

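The fingers straddle the handle just behind the riser. Closing with 80 N.

Request:
{"name": "jog_arm", "arguments": {"targets": [{"tx": 0, "ty": 0, "tz": 0, "wx": 0, "wy": 0, "wz": 0, "jaw": 0.5}, {"tx": 0, "ty": 0, "tz": 0, "wx": 0, "wy": 0, "wz": 0, "jaw": 0.4}, {"tx": 0, "ty": 0, "tz": 0, "wx": 0, "wy": 0, "wz": 0, "jaw": 0.3}, {"tx": 0, "ty": 0, "tz": 0, "wx": 0, "wy": 0, "wz": 0, "jaw": 0.2}, {"tx": 0, "ty": 0, "tz": 0, "wx": 0, "wy": 0, "wz": 0, "jaw": 0.1}, {"tx": 0, "ty": 0, "tz": 0, "wx": 0, "wy": 0, "wz": 0, "jaw": 0}, {"tx": 0, "ty": 0, "tz": 0, "wx": 0, "wy": 0, "wz": 0, "jaw": 0}, {"tx": 0, "ty": 0, "tz": 0, "wx": 0, "wy": 0, "wz": 0, "jaw": 0}, {"tx": 0, "ty": 0, "tz": 0, "wx": 0, "wy": 0, "wz": 0, "jaw": 0}, {"tx": 0, "ty": 0, "tz": 0, "wx": 0, "wy": 0, "wz": 0, "jaw": 0}], "force": 80}}

```text
t: 6.7
tcp_pos: [497.9, 9.5, 29.3]
tcp_rot: [0.0, 0.023, 1.0, -0.0]
force: [-1.0, 0.6, 4.8]
gripper_width: 0.247
```

Run:
```python
from g import *
o=st()
p=arm.read_camera("side"); np.savez("side5.npz",**p)
u0,v0=255,150; im=cv2.resize(p["pixels"][v0:v0+100,u0:u0+132,::-1],None,fx=6,fy=6,interpolation=cv2.INTER_CUBIC)
cv2.imwrite("pics/side5.png",im)
```

```text
t 6.7 tcp [497.9   9.5  29.3] cmd [497.7   9.5  29.1] err deg [-0.   -0.03 -0.  ] F [-1.   0.6  4.8] T [ 0.21  0.05 -0.06] w 0.247
```

```bash
echo
```

```text
(no output)
```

View pics/side5.png

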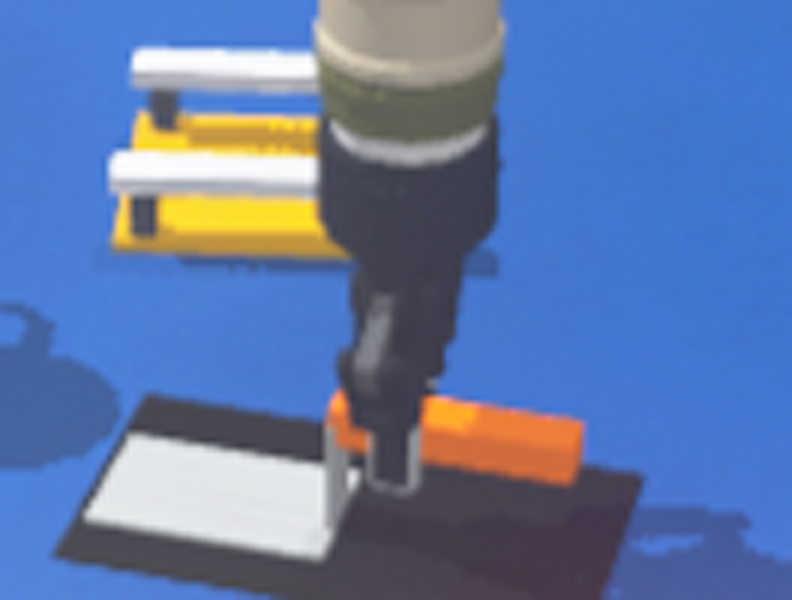

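It's gripped: opening 0.247 is about 21 mm, matching the 22 mm handle, and the blade is still flat on the mat. So the blade underside is 26 mm below the TCP. I'll lift and work out the move to the slab.

Request:
{"name": "jog_arm", "arguments": {"targets": [{"tx": 0, "ty": 0, "tz": -0.1, "wx": 0, "wy": 0, "wz": 0, "jaw": 0}, {"tx": 0, "ty": 0, "tz": -0.25, "wx": 0, "wy": 0, "wz": 0, "jaw": 0}, {"tx": 0, "ty": 0, "tz": -0.5, "wx": 0, "wy": 0, "wz": 0, "jaw": 0}, {"tx": 0, "ty": 0, "tz": -0.8, "wx": 0, "wy": 0, "wz": 0, "jaw": 0}, {"tx": 0, "ty": 0, "tz": -1.1, "wx": 0, "wy": 0, "wz": 0, "jaw": 0}, {"tx": 0, "ty": 0, "tz": -1.4, "wx": 0, "wy": 0, "wz": 0, "jaw": 0}, {"tx": 0, "ty": 0, "tz": -1.7, "wx": 0, "wy": 0, "wz": 0, "jaw": 0}, {"tx": 0, "ty": 0, "tz": -1.9, "wx": 0, "wy": 0, "wz": 0, "jaw": 0}, {"tx": 0, "ty": 0, "tz": -2.0, "wx": 0, "wy": 0, "wz": 0, "jaw": 0}, {"tx": 0, "ty": 0, "tz": -2.0, "wx": 0, "wy": 0, "wz": 0, "jaw": 0}]}}

```text
t: 7.58
tcp_pos: [498.4, 9.4, 110.2]
tcp_rot: [0.001, 0.023, 1.0, -0.0]
force: [-0.1, 0.6, -2.8]
gripper_width: 0.245
```

Run:
```python
from g import *
did(tz=-2);o=st(); print(o['q'])
a=np.radians(-8.57)
def slab(x,y): return np.array([618.7+x*np.cos(a)-y*np.sin(a),262.1+x*np.sin(a)+y*np.cos(a)])
print(slab(-230,-1), row([*slab(-230,-1),load_c()[0][2]],rot(-8.57)))
p=arm.read_camera("side"); np.savez("side6.npz",**p)
u0,v0=255,130; im=cv2.resize(p["pixels"][v0:v0+100,u0:u0+132,::-1],None,fx=6,fy=6,interpolation=cv2.INTER_CUBIC)
cv2.imwrite("pics/side6.png",im)
```

```text
t 7.58 tcp [498.4   9.4 110.2] cmd [497.7   9.5 109.1] err deg [ 0.02 -0.11 -0.  ] F [-0.1  0.6 -2.8] T [0.02 0.03 0.05] w 0.245
[-1.42311874e-01  2.32545687e-01 -3.54817082e-01  9.81567096e-01
 -1.70218629e-04 -9.56012071e-02]
[391.11903772 295.38521607] {'tx': 2.996, 'ty': 7.015, 'tz': 0.0, 'wx': 0.0, 'wy': 0.0, 'wz': 5.893}
```

```bash
echo
```

```text
(no output)
```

View pics/side6.png

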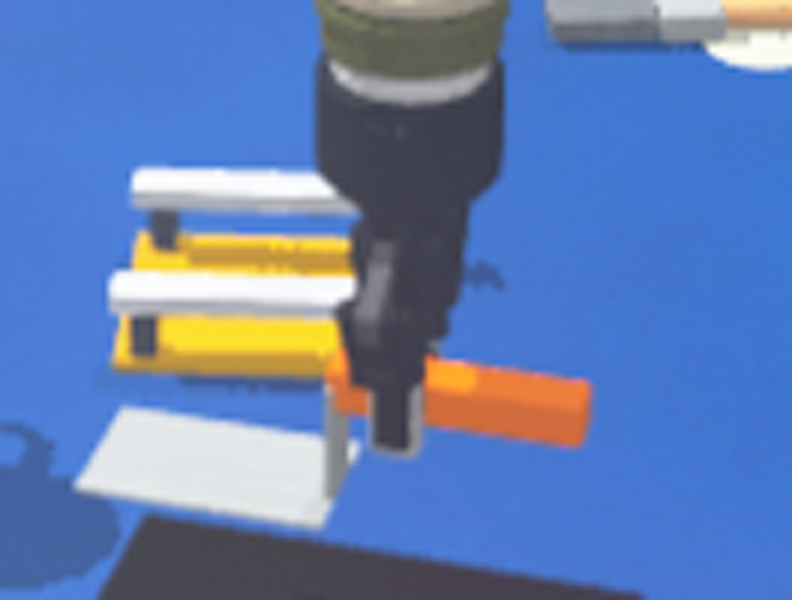

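Request:
{"name": "jog_arm", "arguments": {"targets": [{"tx": 0.15, "ty": 0.35, "tz": 0, "wx": 0, "wy": 0, "wz": 0.3, "jaw": 0}, {"tx": 0.4, "ty": 1.0, "tz": 0, "wx": 0, "wy": 0, "wz": 0.9, "jaw": 0}, {"tx": 0.75, "ty": 1.75, "tz": 0, "wx": 0, "wy": 0, "wz": 1.5, "jaw": 0}, {"tx": 1.1, "ty": 2.6, "tz": 0, "wx": 0, "wy": 0, "wz": 2.2, "jaw": 0}, {"tx": 1.5, "ty": 3.5, "tz": 0, "wx": 0, "wy": 0, "wz": 3.0, "jaw": 0}, {"tx": 1.9, "ty": 4.4, "tz": 0, "wx": 0, "wy": 0, "wz": 3.7, "jaw": 0}, {"tx": 2.25, "ty": 5.3, "tz": 0, "wx": 0, "wy": 0, "wz": 4.4, "jaw": 0}, {"tx": 2.6, "ty": 6.05, "tz": 0, "wx": 0, "wy": 0, "wz": 5.1, "jaw": 0}, {"tx": 2.85, "ty": 6.6, "tz": 0, "wx": 0, "wy": 0, "wz": 5.6, "jaw": 0}, {"tx": 3.0, "ty": 7.0, "tz": 0, "wx": 0, "wy": 0, "wz": 5.9, "jaw": 0}, {"tx": 3.0, "ty": 7.0, "tz": 0, "wx": 0, "wy": 0, "wz": 5.9, "jaw": 0}, {"tx": 3.0, "ty": 7.0, "tz": 0, "wx": 0, "wy": 0, "wz": 5.9, "jaw": 0}]}}

```text
t: 8.63
tcp_pos: [390.0, 295.1, 108.2]
tcp_rot: [-0.001, 0.074, 0.997, -0.001]
force: [-0.3, -0.5, -1.9]
gripper_width: 0.247
```

Run:
```python
from g import *
did(tx=3,ty=7,wz=5.9);o=st()
for n in("side","top"):
    p=arm.read_camera(n); np.savez(n+"7.npz",**p)
    im=p["pixels"]
    if n=="side": c=(200,190,400,340)
    else: c=(170,130,370,280)
    save(p,f"pics/{n}7.png",c,4)
```

```text
t 8.63 tcp [390.  295.1 108.2] cmd [390.9 294.8 109.1] err deg [ 0.08  0.06 -0.14] F [-0.3 -0.5 -1.9] T [0.01 0.08 0.02] w 0.247
```

```bash
echo
```

```text
(no output)
```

View pics/side7.png

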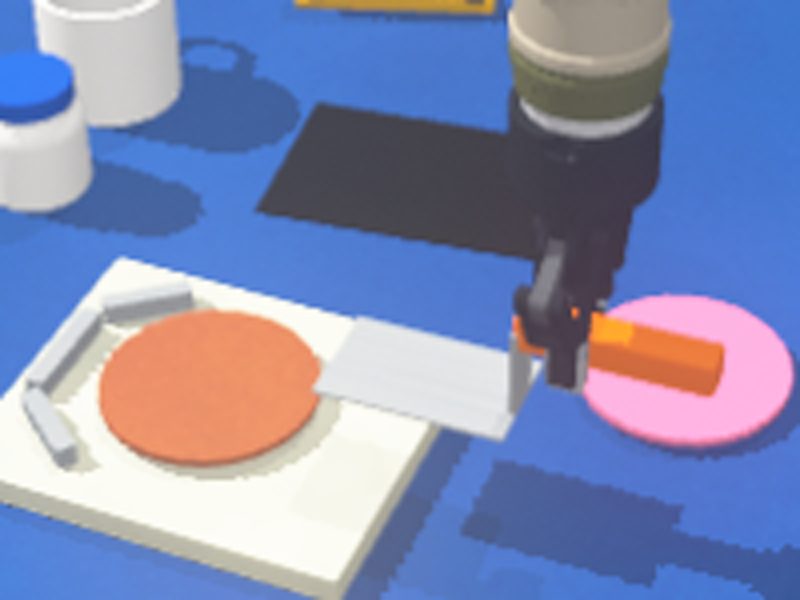

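View pics/top7.png

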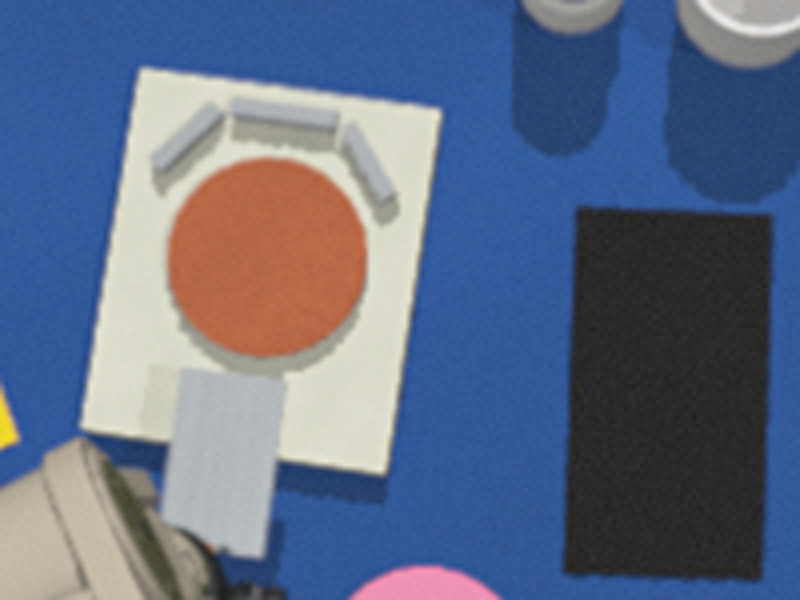

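Run:
```python
from g import *
p=load("top7.npz")
a=np.radians(-8.57); U=np.array([[np.cos(a),np.sin(a)],[-np.sin(a),np.cos(a)]])
def ins(P): return (P-[618.7,262.1])@U.T
px=lambda l:np.array(l)/4+[170,130]-.125
B=plane(p,px([(183,368),(284,378),(268,556),(163,525)]),109-26+2); print("blade",B.round(1),ins(B).round(1))
print("stop bar", ins(plane(p,px([(231,98),(339,113),(338,130),(232,118)]),34)).round(1))
print("slabcorner", ins(plane(p,px([(140,68),(441,108),(386,475),(82,430)]),20)).round(1))
b=p["pixels"][145:260,185:285].astype(int); m=np.zeros((480,640),bool); m[145:260,185:285]=(b[...,0]>110)&(b[...,0]-b[...,2]>50); m=clean(m)
v,u=np.nonzero(m); P=plane(p,np.c_[u,v],29); print("disc",ins(P.mean(0)[None]),(ins(P).min(0)+ins(P).max(0))/2)
s=load("side7.npz"); px=lambda l:np.array(l)/4+[200,190]-.125
B=plane(s,px([(363,318),(315,388),(500,440)]),85); print("side blade",B.round(1),ins(B).round(1))
print("side slabcorner", ins(plane(s,px([(122,258),(440,340),(340,598)]),20)).round(1))
print("side stop bar bottom front", ins(plane(s,px([(105,318),(35,392)]),20)).round(1))
```

```text
blade [[529.6 306.8]
 [523.1 244.2]
 [413.9 253.6]
 [433.  318.3]] [[ -94.8   30.9]
 [ -91.9  -31.9]
 [-201.2  -38.9]
 [-192.    27.9]]
stop bar [[ 86.6  37. ]
 [ 86.7 -33.8]
 [ 75.6 -34.9]
 [ 73.7  34.2]]
slabcorner [[ 100.8  101.9]
 [ 102.2  -97.2]
 [-138.6  -98.3]
 [-138.7  100.3]]
disc [[-13.17307971  -4.11099579]] [-12.93667685  -4.1876851 ]
side blade [[518.5 249.1]
 [528.6 311.2]
 [422.5 328.1]] [[ -97.2  -27.8]
 [ -96.4   35.2]
 [-203.8   36. ]]
side slabcorner [[  98.5  -93.6]
 [-116.4  -95.4]
 [-144.8  115.3]]
side stop bar bottom front [[ 80.1 -38.6]
 [ 85.7  35.1]]
```

Top and side agree on the blade relative to the slab: front edge at slab x about −95, y about 0, yaw aligned. Disc at (−13,−4), stop bar at 75. Lowering to about 1 mm above the slab.

Request:
{"name": "jog_arm", "arguments": {"targets": [{"tx": 0, "ty": 0, "tz": 0.15, "wx": 0, "wy": 0, "wz": 0, "jaw": 0}, {"tx": 0, "ty": 0, "tz": 0.4, "wx": 0, "wy": 0, "wz": 0, "jaw": 0}, {"tx": 0, "ty": 0, "tz": 0.7, "wx": 0, "wy": 0, "wz": 0, "jaw": 0}, {"tx": 0, "ty": 0, "tz": 1.0, "wx": 0, "wy": 0, "wz": 0, "jaw": 0}, {"tx": 0, "ty": 0, "tz": 1.2, "wx": 0, "wy": 0, "wz": 0, "jaw": 0}, {"tx": 0, "ty": 0, "tz": 1.35, "wx": 0, "wy": 0, "wz": 0, "jaw": 0}, {"tx": 0, "ty": 0, "tz": 1.45, "wx": 0, "wy": 0, "wz": 0, "jaw": 0}, {"tx": 0, "ty": 0, "tz": 1.5, "wx": 0, "wy": 0, "wz": 0, "jaw": 0}, {"tx": 0, "ty": 0, "tz": 1.55, "wx": 0, "wy": 0, "wz": 0, "jaw": 0}, {"tx": 0, "ty": 0, "tz": 1.55, "wx": 0, "wy": 0, "wz": 0, "jaw": 0}, {"tx": 0, "ty": 0, "tz": 1.55, "wx": 0, "wy": 0, "wz": 0, "jaw": 0}, {"tx": 0, "ty": 0, "tz": 1.55, "wx": 0, "wy": 0, "wz": 0, "jaw": 0}]}}

```text
t: 9.73
tcp_pos: [391.3, 295.0, 47.5]
tcp_rot: [0.0, 0.075, 0.997, 0.0]
force: [0.3, -0.2, -1.9]
gripper_width: 0.248
```

Request:
{"name": "jog_arm", "arguments": {"targets": [{"tx": 0, "ty": 0, "tz": 0.01, "wx": 0, "wy": 0, "wz": 0, "jaw": 0}, {"tx": 0, "ty": 0, "tz": 0.02, "wx": 0, "wy": 0, "wz": 0, "jaw": 0}, {"tx": 0, "ty": 0, "tz": 0.03, "wx": 0, "wy": 0, "wz": 0, "jaw": 0}, {"tx": 0, "ty": 0, "tz": 0.03, "wx": 0, "wy": 0, "wz": 0, "jaw": 0}, {"tx": 0, "ty": 0, "tz": 0.03, "wx": 0, "wy": 0, "wz": 0, "jaw": 0}]}}

```text
t: 10.15
tcp_pos: [391.0, 295.0, 46.1]
tcp_rot: [0.0, 0.075, 0.997, 0.0]
force: [-1.6, -0.1, 0.1]
gripper_width: 0.243
```

Run:
```python
from g import *
did(tz=1.55);did(tz=.03);o=st()
p=arm.read_camera("side"); np.savez("side8.npz",**p); save(p,"pics/side8.png",(210,230,370,350),5)
```

```text
t 10.15 tcp [391.  295.   46.1] cmd [390.9 294.8  45.9] err deg [-0.01 -0.02 -0.01] F [-1.6 -0.1  0.1] T [ 0.02  0.14 -0.04] w 0.243
```

```bash
echo
```

```text
(no output)
```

View pics/side8.png

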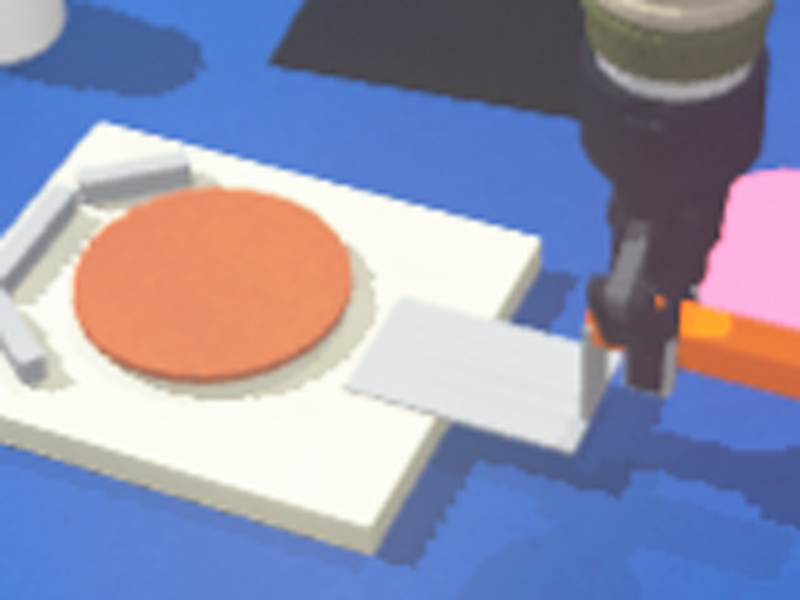

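Contact came at TCP z 46, exactly where expected. Sliding forward slowly with a slight nose-down bias (0.4°).

Request:
{"name": "jog_arm", "arguments": {"targets": [{"tx": 0, "ty": 0, "tz": 0, "wx": 0, "wy": 0.4, "wz": 0, "jaw": 0}, {"tx": -0.08, "ty": 0, "tz": 0, "wx": 0, "wy": 0.4, "wz": 0, "jaw": 0}, {"tx": -0.2, "ty": 0, "tz": 0, "wx": 0, "wy": 0.4, "wz": 0, "jaw": 0}, {"tx": -0.3, "ty": 0, "tz": 0, "wx": 0, "wy": 0.4, "wz": 0, "jaw": 0}, {"tx": -0.4, "ty": 0, "tz": 0, "wx": 0, "wy": 0.4, "wz": 0, "jaw": 0}, {"tx": -0.5, "ty": 0, "tz": 0, "wx": 0, "wy": 0.4, "wz": 0, "jaw": 0}, {"tx": -0.6, "ty": 0, "tz": 0, "wx": 0, "wy": 0.4, "wz": 0, "jaw": 0}, {"tx": -0.7, "ty": 0, "tz": 0, "wx": 0, "wy": 0.4, "wz": 0, "jaw": 0}, {"tx": -0.8, "ty": 0, "tz": 0, "wx": 0, "wy": 0.4, "wz": 0, "jaw": 0}, {"tx": -0.9, "ty": 0, "tz": 0, "wx": 0, "wy": 0.4, "wz": 0, "jaw": 0}, {"tx": -1.0, "ty": 0, "tz": 0, "wx": 0, "wy": 0.4, "wz": 0, "jaw": 0}, {"tx": -1.0, "ty": 0, "tz": 0, "wx": 0, "wy": 0.4, "wz": 0, "jaw": 0}], "force": 110}}

```text
t: 11.2
tcp_pos: [430.1, 289.1, 46.5]
tcp_rot: [-0.004, 0.075, 0.997, 0.001]
force: [-4.8, -0.2, 7.3]
gripper_width: 0.241
```

Run:
```python
from g import *
did(tx=-1,wy=.4);o=st()
p=arm.read_camera("side"); np.savez("side9.npz",**p); save(p,"pics/side9.png",(210,230,370,350),5)
```

```text
t 11.2 tcp [430.1 289.1  46.5] cmd [430.5 288.8  45.9] err deg [-0.03  0.07 -0.02] F [-4.8 -0.2  7.3] T [0.04 0.54 0.02] w 0.241
```

```bash
echo
```

```text
(no output)
```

View pics/side9.png

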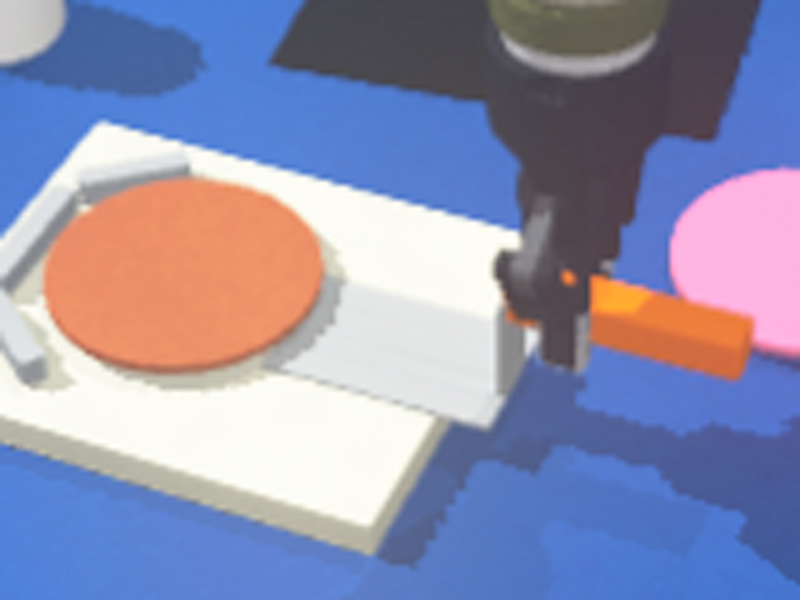

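The blade edge is under the bevel and the disc has been pushed close to the stop; the forces are small. Continuing, with 104 mm to go; next 60 mm.

Request:
{"name": "jog_arm", "arguments": {"targets": [{"tx": -0.1, "ty": 0, "tz": 0, "wx": 0, "wy": 0, "wz": 0, "jaw": 0}, {"tx": -0.2, "ty": 0, "tz": 0, "wx": 0, "wy": 0, "wz": 0, "jaw": 0}, {"tx": -0.35, "ty": 0, "tz": 0, "wx": 0, "wy": 0, "wz": 0, "jaw": 0}, {"tx": -0.5, "ty": 0, "tz": 0, "wx": 0, "wy": 0, "wz": 0, "jaw": 0}, {"tx": -0.65, "ty": 0, "tz": 0, "wx": 0, "wy": 0, "wz": 0, "jaw": 0}, {"tx": -0.8, "ty": 0, "tz": 0, "wx": 0, "wy": 0, "wz": 0, "jaw": 0}, {"tx": -0.95, "ty": 0, "tz": 0, "wx": 0, "wy": 0, "wz": 0, "jaw": 0}, {"tx": -1.1, "ty": 0, "tz": 0, "wx": 0, "wy": 0, "wz": 0, "jaw": 0}, {"tx": -1.25, "ty": 0, "tz": 0, "wx": 0, "wy": 0, "wz": 0, "jaw": 0}, {"tx": -1.4, "ty": 0, "tz": 0, "wx": 0, "wy": 0, "wz": 0, "jaw": 0}, {"tx": -1.5, "ty": 0, "tz": 0, "wx": 0, "wy": 0, "wz": 0, "jaw": 0}, {"tx": -1.5, "ty": 0, "tz": 0, "wx": 0, "wy": 0, "wz": 0, "jaw": 0}]}}

```text
t: 12.25
tcp_pos: [488.2, 280.4, 46.5]
tcp_rot: [-0.005, 0.074, 0.997, 0.001]
force: [-9.6, 2.1, 11.6]
gripper_width: 0.243
```

Run:
```python
from g import *
did(tx=-1.5);o=st()
p=arm.read_camera("side"); np.savez("side10.npz",**p); save(p,"pics/side10.png",(210,230,370,350),5)
```

```text
t 12.25 tcp [488.2 280.4  46.5] cmd [489.8 279.9  45.5] err deg [-0.04  0.19 -0.06] F [-9.6  2.1 11.6] T [0.15 1.23 0.06] w 0.243
```

```bash
echo
```

```text
(no output)
```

View pics/side10.png

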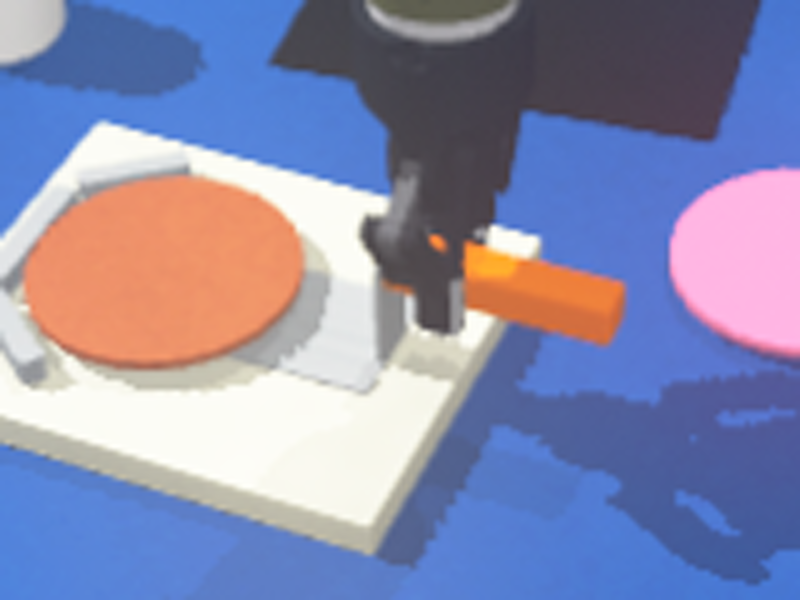

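The disc is against the stop and the blade is going under it. Another 40 mm.

Request:
{"name": "jog_arm", "arguments": {"targets": [{"tx": -0.1, "ty": 0, "tz": -0.01, "wx": 0, "wy": 0, "wz": 0, "jaw": 0}, {"tx": -0.2, "ty": 0, "tz": -0.01, "wx": 0, "wy": 0, "wz": 0, "jaw": 0}, {"tx": -0.3, "ty": 0, "tz": -0.01, "wx": 0, "wy": 0, "wz": 0, "jaw": 0}, {"tx": -0.4, "ty": 0, "tz": -0.01, "wx": 0, "wy": 0, "wz": 0, "jaw": 0}, {"tx": -0.5, "ty": 0, "tz": -0.01, "wx": 0, "wy": 0, "wz": 0, "jaw": 0}, {"tx": -0.6, "ty": 0, "tz": -0.01, "wx": 0, "wy": 0, "wz": 0, "jaw": 0}, {"tx": -0.7, "ty": 0, "tz": -0.01, "wx": 0, "wy": 0, "wz": 0, "jaw": 0}, {"tx": -0.8, "ty": 0, "tz": -0.01, "wx": 0, "wy": 0, "wz": 0, "jaw": 0}, {"tx": -0.9, "ty": 0, "tz": -0.01, "wx": 0, "wy": 0, "wz": 0, "jaw": 0}, {"tx": -1.0, "ty": 0, "tz": -0.01, "wx": 0, "wy": 0, "wz": 0, "jaw": 0}, {"tx": -1.0, "ty": 0, "tz": -0.01, "wx": 0, "wy": 0, "wz": 0, "jaw": 0}, {"tx": -1.0, "ty": 0, "tz": -0.01, "wx": 0, "wy": 0, "wz": 0, "jaw": 0}]}}

```text
t: 13.3
tcp_pos: [526.7, 274.5, 46.5]
tcp_rot: [-0.006, 0.074, 0.997, 0.001]
force: [-11.3, 1.4, 12.2]
gripper_width: 0.244
```

Run:
```python
from g import *
did(tx=-1.,tz=-.01);o=st()
p=arm.read_camera("side"); np.savez("side11.npz",**p); save(p,"pics/side11.png",(200,230,330,330),6)
p=arm.read_camera("top"); np.savez("top11.npz",**p)
a=np.radians(-8.57); U=np.array([[np.cos(a),np.sin(a)],[-np.sin(a),np.cos(a)]])
def ins(P): return (P-[618.7,262.1])@U.T
b=p["pixels"][145:260,185:285].astype(int); m=np.zeros((480,640),bool); m[145:260,185:285]=(b[...,0]>110)&(b[...,0]-b[...,2]>50); m=clean(m)
v,u=np.nonzero(m); P=plane(p,np.c_[u,v],31); print("disc",ins(P.mean(0)[None]),(ins(P).min(0)+ins(P).max(0))/2,np.ptp(ins(P),0))
print("grip",ins(o['tcp_pos'][:2][None]))
save(p,"pics/top11.png",(170,130,300,230),6)
```

```text
t 13.3 tcp [526.7 274.5  46.5] cmd [529.4 273.9  45.6] err deg [-0.02  0.26 -0.08] F [-11.3   1.4  12.2] T [0.17 1.54 0.05] w 0.244
disc [[ 18.41182278 -10.3908736 ]] [12.4451738  -4.00728269] [124.71254493 115.63241342]
grip [[-92.85041617  -1.46482037]]
```

```bash
echo
```

```text
(no output)
```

View pics/side11.png

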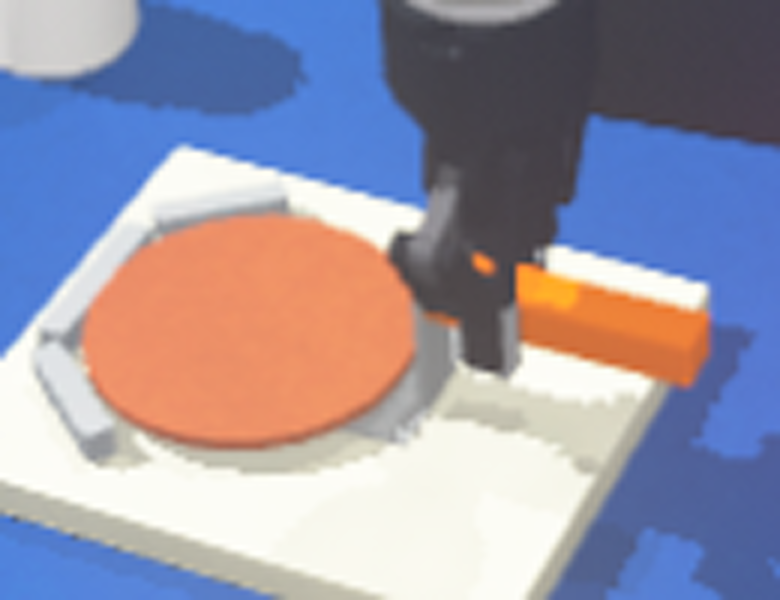

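View pics/top11.png

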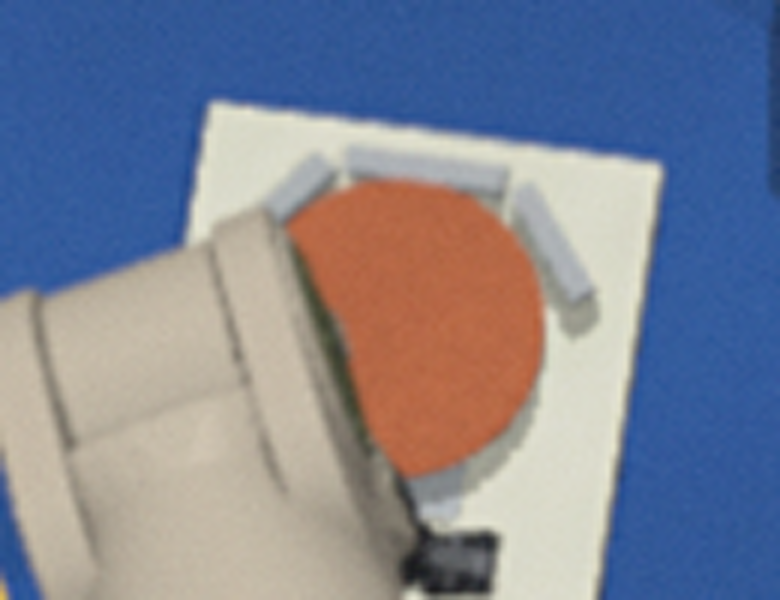

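About 10 mm is left between disc edge and riser. I'll go 6 mm further, then take the nose-down bias out and lift slowly.

Request:
{"name": "jog_arm", "arguments": {"targets": [{"tx": -0.05, "ty": 0, "tz": 0, "wx": 0, "wy": 0, "wz": 0, "jaw": 0}, {"tx": -0.1, "ty": 0, "tz": 0, "wx": 0, "wy": 0, "wz": 0, "jaw": 0}, {"tx": -0.15, "ty": 0, "tz": 0, "wx": 0, "wy": 0, "wz": 0, "jaw": 0}, {"tx": -0.15, "ty": 0, "tz": 0, "wx": 0, "wy": 0, "wz": 0, "jaw": 0}, {"tx": -0.15, "ty": 0, "tz": 0, "wx": 0, "wy": -0.4, "wz": 0, "jaw": 0}, {"tx": -0.15, "ty": 0, "tz": 0, "wx": 0, "wy": -0.8, "wz": 0, "jaw": 0}, {"tx": -0.15, "ty": 0, "tz": -0.03, "wx": 0, "wy": -0.8, "wz": 0, "jaw": 0}, {"tx": -0.15, "ty": 0, "tz": -0.06, "wx": 0, "wy": -0.8, "wz": 0, "jaw": 0}, {"tx": -0.15, "ty": 0, "tz": -0.1, "wx": 0, "wy": -0.8, "wz": 0, "jaw": 0}, {"tx": -0.15, "ty": 0, "tz": -0.15, "wx": 0, "wy": -0.8, "wz": 0, "jaw": 0}, {"tx": -0.15, "ty": 0, "tz": -0.2, "wx": 0, "wy": -0.8, "wz": 0, "jaw": 0}, {"tx": -0.15, "ty": 0, "tz": -0.2, "wx": 0, "wy": -0.8, "wz": 0, "jaw": 0}]}}

```text
t: 14.4
tcp_pos: [534.6, 272.6, 52.9]
tcp_rot: [0.002, 0.075, 0.997, -0.001]
force: [-2.2, 1.0, -6.5]
gripper_width: 0.239
```

Run:
```python
from g import *
did(tx=-.15,tz=-.2,wy=-.8);o=st()
p=arm.read_camera("side"); np.savez("side12.npz",**p); save(p,"pics/side12.png",(200,230,330,330),6)
```

```text
t 14.4 tcp [534.6 272.6  52.9] cmd [535.4 273.   53.6] err deg [0.05 0.12 0.02] F [-2.2  1.  -6.5] T [0.07 1.19 0.  ] w 0.239
```

```bash
echo
```

```text
(no output)
```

View pics/side12.png

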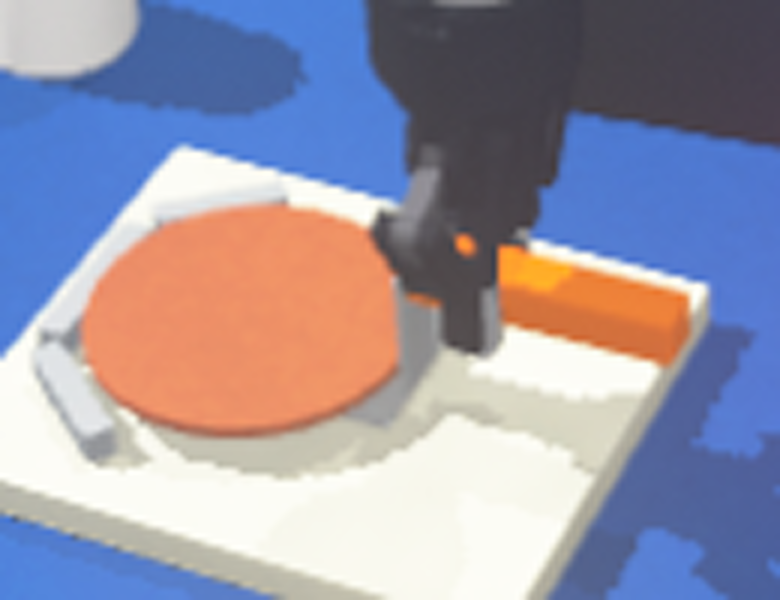

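It's lifting: the side view shows a widening shadow under the disc. Up another 60 mm.

Request:
{"name": "jog_arm", "arguments": {"targets": [{"tx": 0, "ty": 0, "tz": -0.05, "wx": 0, "wy": 0, "wz": 0, "jaw": 0}, {"tx": 0, "ty": 0, "tz": -0.12, "wx": 0, "wy": 0, "wz": 0, "jaw": 0}, {"tx": 0, "ty": 0, "tz": -0.2, "wx": 0, "wy": 0, "wz": 0, "jaw": 0}, {"tx": 0, "ty": 0, "tz": -0.32, "wx": 0, "wy": 0, "wz": 0, "jaw": 0}, {"tx": 0, "ty": 0, "tz": -0.48, "wx": 0, "wy": 0, "wz": 0, "jaw": 0}, {"tx": 0, "ty": 0, "tz": -0.65, "wx": 0, "wy": 0, "wz": 0, "jaw": 0}, {"tx": 0, "ty": 0, "tz": -0.85, "wx": 0, "wy": 0, "wz": 0, "jaw": 0}, {"tx": 0, "ty": 0, "tz": -1.05, "wx": 0, "wy": 0, "wz": 0, "jaw": 0}, {"tx": 0, "ty": 0, "tz": -1.25, "wx": 0, "wy": 0, "wz": 0, "jaw": 0}, {"tx": 0, "ty": 0, "tz": -1.4, "wx": 0, "wy": 0, "wz": 0, "jaw": 0}, {"tx": 0, "ty": 0, "tz": -1.5, "wx": 0, "wy": 0, "wz": 0, "jaw": 0}, {"tx": 0, "ty": 0, "tz": -1.5, "wx": 0, "wy": 0, "wz": 0, "jaw": 0}]}}

```text
t: 15.45
tcp_pos: [535.7, 273.4, 114.9]
tcp_rot: [0.004, 0.075, 0.997, 0.0]
force: [0.1, 0.3, -4.1]
gripper_width: 0.241
```

Request:
{"name": "jog_arm", "arguments": {"targets": [{"tx": 0, "ty": 0, "tz": 0, "wx": 0, "wy": 0, "wz": 0, "jaw": 0}, {"tx": 0, "ty": 0, "tz": 0, "wx": 0, "wy": 0, "wz": 0, "jaw": 0}, {"tx": 0, "ty": 0, "tz": 0, "wx": 0, "wy": 0, "wz": 0, "jaw": 0}, {"tx": 0, "ty": 0, "tz": 0, "wx": 0, "wy": 0, "wz": 0, "jaw": 0}]}}

```text
t: 15.78
tcp_pos: [534.5, 272.9, 112.9]
tcp_rot: [0.003, 0.075, 0.997, -0.001]
force: [0.6, -0.0, -5.6]
gripper_width: 0.245
```

```bash
cat > disc.py <<'E'
from g import *
def discfit(p,box,z):
    x0,y0,x1,y1=box;b=p["pixels"][y0:y1,x0:x1].astype(int);m=np.zeros((480,640),bool)
    m[y0:y1,x0:x1]=(b[...,0]>110)&(b[...,0]-b[...,2]>50)&(b[...,1]>b[...,2]*0.9)&(b[...,1]<150)
    m=clean(m); cs,_=cv2.findContours(m.astype(np.uint8),cv2.RETR_EXTERNAL,cv2.CHAIN_APPROX_NONE)
    c=max(cs,key=cv2.contourArea)[:,0].astype(float); P=plane(p,c,z)
    # robust circle radius 65: fit via enclosing circle
    return m,P,cv2.minEnclosingCircle(P.astype(np.float32))
E
python3 - <<'E'
from disc import *
did(tz=-1.5);o=st()
p=arm.read_camera("side"); np.savez("side13.npz",**p); save(p,"pics/side13.png",(190,190,350,310),5)
c=cloud(p); z0=o['tcp_pos'][2]-26
b=p["pixels"].astype(int); m=(b[...,0]>180)&(b[...,1]<165)&(b[...,2]<130)&(b[...,2]>60); m[:200]=0;m[330:]=0;m[:,:190]=0;m[:,290:]=0; m=clean(m)&(p["z_map"]>0)
P=c[m]; P=P[abs(P[:,2]-np.median(P[:,2]))<15]; X=P-P.mean(0); A=np.c_[P[:,:2]-P[:,:2].mean(0),np.ones(len(P))]; print("disc top",P.mean(0).round(1),"slopes",np.linalg.lstsq(A,P[:,2],rcond=None)[0].round(4),"exp top",z0+14, len(P))
p=arm.read_camera("top"); np.savez("top13.npz",**p); save(p,"pics/top13.png",(170,120,330,240),5)
E
```

```text
t 15.78 tcp [534.5 272.9 112.9] cmd [534.9 273.1 113.6] err deg [ 0.03  0.05 -0.  ] F [ 0.6 -0.  -5.6] T [ 0.06  0.41 -0.06] w 0.245
disc top [630.5 274.1 101.2] slopes [ 1.100000e-03 -7.300000e-03  1.012028e+02] exp top 100.92265778494927 1603
```

```bash
echo
```

```text
(no output)
```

View pics/side13.png

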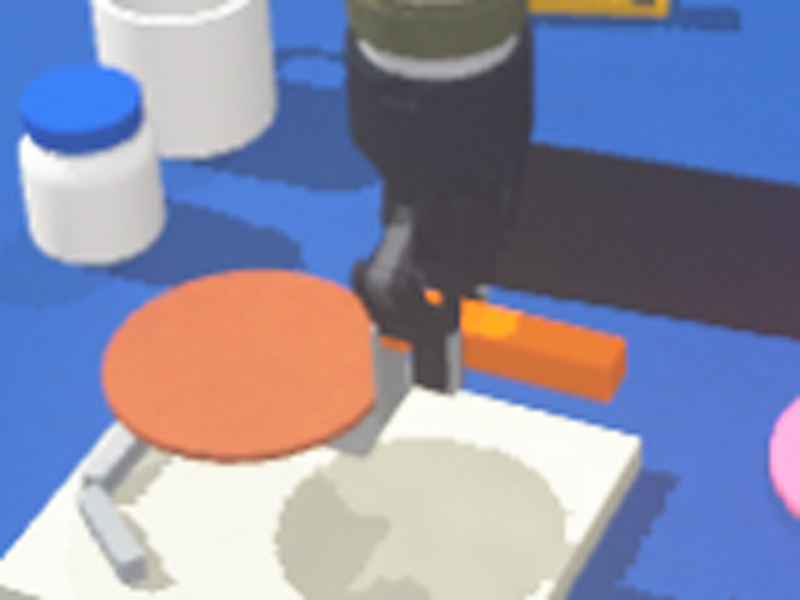

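View pics/top13.png

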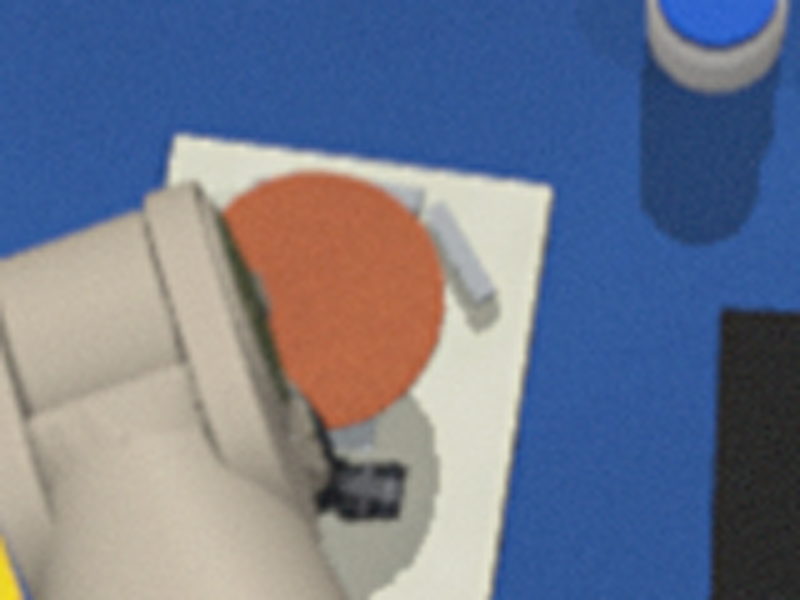

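The disc is on the blade and level (slopes under 0.01 rad, top at z 101 as expected). Next, where it sits relative to the spatula.

Run:
```python
from disc import *
from scipy.optimize import least_squares
o=arm.observe(); p=load("top13.npz")
m,P,_=discfit(p,(170,120,300,240),100)
# px offset: contour at pixel centres -> radius slightly smaller
u=proj(p,np.c_[P,np.full(len(P),100)])
s=load("side13.npz")
# keep arc right of crop x>300 => col>225 roughly, exclude arm boundary
f=lambda k,Q:np.hypot(Q[:,0]-k[0],Q[:,1]-k[1])-64.3
for thr in(232,236,240):
    Q=P[(u[:,0]>thr)]; r=least_squares(f,[625,265],args=(Q,),loss='soft_l1',f_scale=.7); print(thr,len(Q),r.x.round(1),np.abs(r.fun).max().round(1))
t=o['tcp_pos'][:2]; a=np.radians(-8.57); U=np.array([[np.cos(a),np.sin(a)],[-np.sin(a),np.cos(a)]])
print("rel to grip in spatula axes",(U@(r.x-t)).round(1))
```

```text
232 78 [629.6 263.1] 16.2
236 69 [629.5 263.1] 3.5
240 60 [629.5 263.1] 2.3
rel to grip in spatula axes [95.2  4.3]
```

The disc centre is 95 mm ahead of the grip and 4 mm to the left, resting near the riser, as expected. Planning the carry with waypoints pulled back from the jug and jar.

Run:
```python
from g import *
p0,r0=load_c(); print(p0,r0.as_quat(),np.degrees((rot(-8.57).inv()*r0).as_rotvec()))
a=np.radians(10.35)
g=np.array([627.9-95*np.cos(a)+2*np.sin(a),-260.5-95*np.sin(a)-2*np.cos(a)]); print(g)
W=[([500,90,145],-3),([500,-110,145],4),([*g,130],10.35)]
for w,y in W:
    x=row(w,rot(y)); print(x); did(**x)
save_c(p0,r0)
```

```text
[534.94757781 273.06907286 113.58131955] [ 7.47818871e-02  9.97193805e-01 -2.61039090e-04  3.48087717e-03] [ 2.59449459e-05 -3.99999999e-01  7.43264930e-03]
[ 534.80510175 -279.53522837]
{'tx': 0.176, 'ty': -4.656, 'tz': -0.787, 'wx': -0.019, 'wy': 0.4, 'wz': -5.577}
{'tx': -0.262, 'ty': -4.993, 'tz': 0.0, 'wx': -0.0, 'wy': -0.0, 'wz': -7.0}
{'tx': -0.572, 'ty': -4.289, 'tz': 0.375, 'wx': -0.0, 'wy': -0.0, 'wz': -6.35}
```

Request:
{"name": "jog_arm", "arguments": {"targets": [{"tx": 0, "ty": -0.05, "tz": -0.05, "wx": 0, "wy": 0, "wz": 0, "jaw": 0}, {"tx": 0, "ty": -0.15, "tz": -0.15, "wx": 0, "wy": 0, "wz": -0.2, "jaw": 0}, {"tx": 0, "ty": -0.3, "tz": -0.25, "wx": 0, "wy": 0, "wz": -0.4, "jaw": 0}, {"tx": 0.05, "ty": -0.55, "tz": -0.35, "wx": 0, "wy": 0, "wz": -0.7, "jaw": 0}, {"tx": 0.08, "ty": -0.85, "tz": -0.45, "wx": 0, "wy": 0, "wz": -1.1, "jaw": 0}, {"tx": 0.1, "ty": -1.25, "tz": -0.55, "wx": 0, "wy": 0, "wz": -1.6, "jaw": 0}, {"tx": 0.12, "ty": -1.7, "tz": -0.65, "wx": 0, "wy": 0, "wz": -2.1, "jaw": 0}, {"tx": 0.14, "ty": -2.2, "tz": -0.72, "wx": 0, "wy": 0, "wz": -2.7, "jaw": 0}, {"tx": 0.16, "ty": -2.75, "tz": -0.78, "wx": 0, "wy": 0, "wz": -3.4, "jaw": 0}, {"tx": 0.18, "ty": -3.35, "tz": -0.8, "wx": 0, "wy": 0, "wz": -4.1, "jaw": 0}, {"tx": 0.18, "ty": -4.0, "tz": -0.8, "wx": 0, "wy": 0, "wz": -4.9, "jaw": 0}, {"tx": 0.18, "ty": -4.65, "tz": -0.8, "wx": 0, "wy": 0, "wz": -5.6, "jaw": 0}]}}

```text
t: 16.88
tcp_pos: [499.0, 88.3, 146.2]
tcp_rot: [0.004, 0.026, 1.0, -0.001]
force: [-0.1, 0.2, -5.7]
gripper_width: 0.244
```

Request:
{"name": "jog_arm", "arguments": {"targets": [{"tx": -0.03, "ty": -0.62, "tz": 0, "wx": 0, "wy": 0, "wz": -0.9, "jaw": 0}, {"tx": -0.06, "ty": -1.24, "tz": 0, "wx": 0, "wy": 0, "wz": -1.7, "jaw": 0}, {"tx": -0.09, "ty": -1.86, "tz": 0, "wx": 0, "wy": 0, "wz": -2.6, "jaw": 0}, {"tx": -0.13, "ty": -2.48, "tz": 0, "wx": 0, "wy": 0, "wz": -3.5, "jaw": 0}, {"tx": -0.16, "ty": -3.1, "tz": 0, "wx": 0, "wy": 0, "wz": -4.4, "jaw": 0}, {"tx": -0.2, "ty": -3.72, "tz": 0, "wx": 0, "wy": 0, "wz": -5.2, "jaw": 0}, {"tx": -0.23, "ty": -4.36, "tz": 0, "wx": 0, "wy": 0, "wz": -6.1, "jaw": 0}, {"tx": -0.26, "ty": -5.0, "tz": 0, "wx": 0, "wy": 0, "wz": -7.0, "jaw": 0}]}}

```text
t: 17.55
tcp_pos: [498.7, -112.1, 146.4]
tcp_rot: [0.004, -0.035, 0.999, -0.001]
force: [0.5, -0.5, -5.6]
gripper_width: 0.243
```

Request:
{"name": "jog_arm", "arguments": {"targets": [{"tx": -0.1, "ty": -0.6, "tz": 0, "wx": 0, "wy": 0, "wz": -0.9, "jaw": 0}, {"tx": -0.18, "ty": -1.18, "tz": 0, "wx": 0, "wy": 0, "wz": -1.8, "jaw": 0}, {"tx": -0.25, "ty": -1.72, "tz": 0, "wx": 0, "wy": 0, "wz": -2.7, "jaw": 0}, {"tx": -0.32, "ty": -2.22, "tz": 0.05, "wx": 0, "wy": 0, "wz": -3.5, "jaw": 0}, {"tx": -0.38, "ty": -2.68, "tz": 0.1, "wx": 0, "wy": 0, "wz": -4.2, "jaw": 0}, {"tx": -0.43, "ty": -3.08, "tz": 0.15, "wx": 0, "wy": 0, "wz": -4.8, "jaw": 0}, {"tx": -0.48, "ty": -3.44, "tz": 0.2, "wx": 0, "wy": 0, "wz": -5.3, "jaw": 0}, {"tx": -0.52, "ty": -3.74, "tz": 0.25, "wx": 0, "wy": 0, "wz": -5.7, "jaw": 0}, {"tx": -0.55, "ty": -3.98, "tz": 0.3, "wx": 0, "wy": 0, "wz": -6.0, "jaw": 0}, {"tx": -0.57, "ty": -4.16, "tz": 0.35, "wx": 0, "wy": 0, "wz": -6.2, "jaw": 0}, {"tx": -0.57, "ty": -4.26, "tz": 0.37, "wx": 0, "wy": 0, "wz": -6.35, "jaw": 0}, {"tx": -0.57, "ty": -4.29, "tz": 0.37, "wx": 0, "wy": 0, "wz": -6.35, "jaw": 0}]}}

```text
t: 18.55
tcp_pos: [534.4, -280.0, 131.0]
tcp_rot: [0.003, -0.09, 0.996, -0.001]
force: [-0.5, 0.5, -4.8]
gripper_width: 0.24
```

Request:
{"name": "jog_arm", "arguments": {"targets": [{"tx": 0, "ty": 0, "tz": 0, "wx": 0, "wy": 0, "wz": 0, "jaw": 0}, {"tx": 0, "ty": 0, "tz": 0, "wx": 0, "wy": 0, "wz": 0, "jaw": 0}, {"tx": 0, "ty": 0, "tz": 0, "wx": 0, "wy": 0, "wz": 0, "jaw": 0}]}}

```text
t: 18.8
tcp_pos: [534.7, -278.9, 131.5]
tcp_rot: [0.003, -0.091, 0.996, -0.001]
force: [-0.3, -0.0, -6.1]
gripper_width: 0.244
```

Run:
```python
from disc import *
did(tx=.18,ty=-4.65,tz=-.8,wz=-5.6);did(tx=-.26,ty=-5,wz=-7);did(tx=-.57,ty=-4.29,tz=.37,wz=-6.35);o=st()
p=arm.read_camera("side"); np.savez("side14.npz",**p); save(p,"pics/side14.png",(230,100,390,220),5)
p=arm.read_camera("top"); np.savez("top14.npz",**p); save(p,"pics/top14.png",(360,120,520,240),5)
print(row([534.8,-279.5,130],rot(10.35)))
```

```text
t 18.8 tcp [ 534.7 -278.9  131.5] cmd [ 534.7 -279.6  131.4] err deg [-0.01  0.01 -0.05] F [-0.3 -0.  -6.1] T [-0.08  0.43  0.04] w 0.244
{'tx': -0.002, 'ty': 0.002, 'tz': 0.034, 'wx': -0.13, 'wy': 0.378, 'wz': 0.023}
```

```bash
echo
```

```text
(no output)
```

View pics/side14.png

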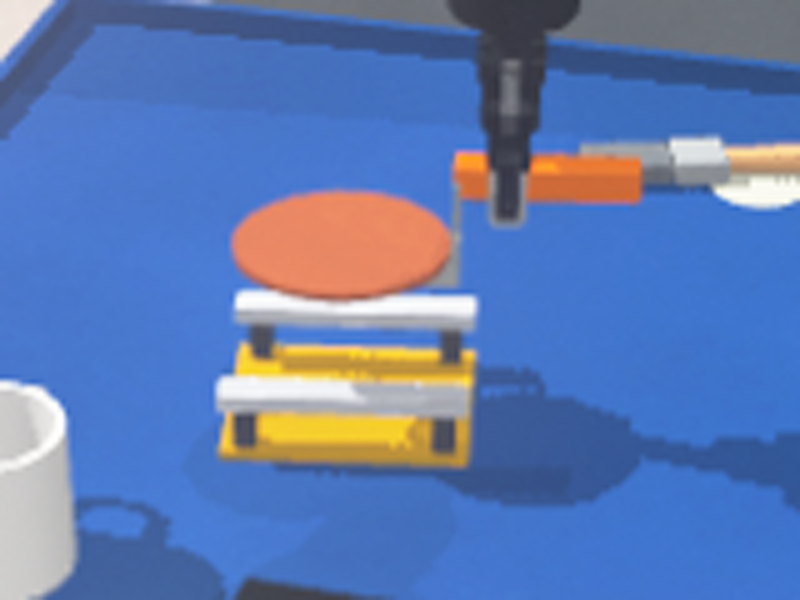

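View pics/top14.png

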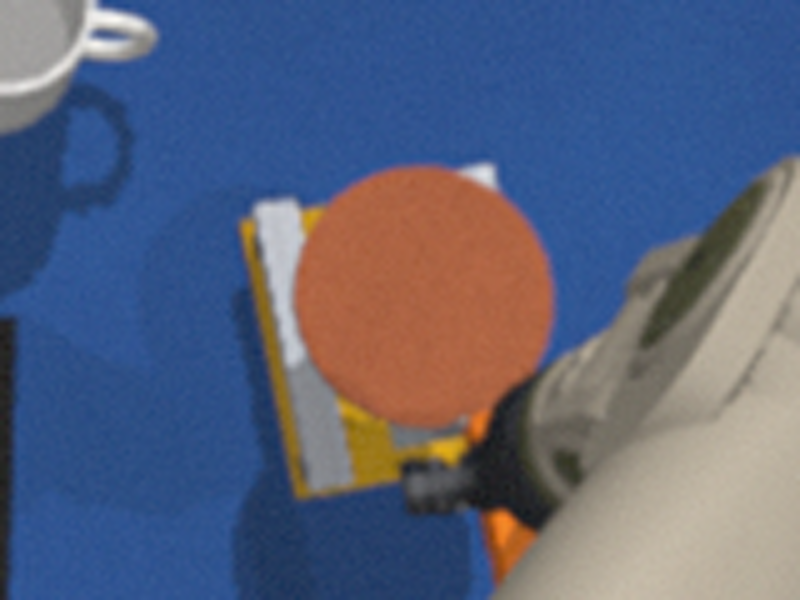

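Run:
```python
from disc import *
from scipy.optimize import least_squares
p=load("top14.npz"); m,P,_=discfit(p,(400,140,480,220),119)
u=proj(p,np.c_[P,np.full(len(P),119)]); cr=(u-[360,120])*5
f=lambda k,Q:np.hypot(Q[:,0]-k[0],Q[:,1]-k[1])-64.3
Q=P[cr[:,1]<390]; r=least_squares(f,[628,-260],args=(Q,),loss='soft_l1',f_scale=.7); print(r.x.round(1),np.percentile(abs(r.fun),[50,90]))
a=np.radians(10.35); U=np.array([[np.cos(a),np.sin(a)],[-np.sin(a),np.cos(a)]])
print("in rack",(U@(r.x-[627.9,-260.5])).round(1),"rel grip",(U@(r.x-[534.7,-279])).round(1))
px=lambda l:np.array(l)/5+[360,120]-.1
B=plane(p,px([(390,445)]),107); print("blade left heel corner vs grip",(U@(B[0]-[534.7,-279])).round(1))
s=load("side14.npz"); c=cloud(s); b=s["pixels"].astype(int)
m=(b[...,0]>180)&(b[...,1]<165)&(b[...,2]<130)&(b[...,2]>60); m[:130]=0;m[162:]=0;m[:,:270]=0;m[:,322:]=0; m=clean(m)&(s["z_map"]>0)
P=c[m]; P=P[abs(P[:,2]-np.median(P[:,2]))<15];A=np.c_[P[:,:2]-P[:,:2].mean(0),np.ones(len(P))]; print(P.mean(0),"slopes",np.linalg.lstsq(A,P[:,2],rcond=None)[0])
# side rails/blade relative: riser lower corner & rails
```

```text
[ 626.4 -256.3] [1.16583662 2.45065616]
in rack [-0.7  4.4] rel grip [94.3  5.9]
blade left heel corner vs grip [29.8 35.4]
[ 626.53214197 -245.80188629  117.63086767] slopes [ 2.06797611e-03 -2.89460416e-03  1.17630868e+02]
```

The disc is centred over the rack at (−1, +4 mm) and level; the blade is about central between the rails. Descending, slow through contact (expected at TCP z 69).

Request:
{"name": "jog_arm", "arguments": {"targets": [{"tx": 0, "ty": 0, "tz": 0.1, "wx": 0, "wy": 0, "wz": 0, "jaw": 0}, {"tx": 0, "ty": 0, "tz": 0.25, "wx": 0, "wy": 0, "wz": 0, "jaw": 0}, {"tx": 0, "ty": 0, "tz": 0.42, "wx": 0, "wy": 0, "wz": 0, "jaw": 0}, {"tx": 0, "ty": 0, "tz": 0.6, "wx": 0, "wy": 0, "wz": 0, "jaw": 0}, {"tx": 0, "ty": 0, "tz": 0.78, "wx": 0, "wy": 0, "wz": 0, "jaw": 0}, {"tx": 0, "ty": 0, "tz": 0.94, "wx": 0, "wy": 0, "wz": 0, "jaw": 0}, {"tx": 0, "ty": 0, "tz": 1.08, "wx": 0, "wy": 0, "wz": 0, "jaw": 0}, {"tx": 0, "ty": 0, "tz": 1.2, "wx": 0, "wy": 0, "wz": 0, "jaw": 0}, {"tx": 0, "ty": 0, "tz": 1.28, "wx": 0, "wy": 0, "wz": 0, "jaw": 0}, {"tx": 0, "ty": 0, "tz": 1.34, "wx": 0, "wy": 0, "wz": 0, "jaw": 0}, {"tx": 0, "ty": 0, "tz": 1.38, "wx": 0, "wy": 0, "wz": 0, "jaw": 0}, {"tx": 0, "ty": 0, "tz": 1.4, "wx": 0, "wy": 0, "wz": 0, "jaw": 0}]}}

```text
t: 19.9
tcp_pos: [535.2, -279.7, 75.3]
tcp_rot: [0.003, -0.09, 0.996, -0.001]
force: [-0.7, -0.4, -5.5]
gripper_width: 0.242
```

Run:
```python
from disc import *
did(tz=1.4);o=st()
p=arm.read_camera("side"); np.savez("side15.npz",**p); save(p,"pics/side15.png",(250,120,380,220),6)
```

```text
t 19.9 tcp [ 535.2 -279.7   75.3] cmd [ 535.1 -279.7   75.4] err deg [ 0.01 -0.01 -0.  ] F [-0.7 -0.4 -5.5] T [-0.03  0.43 -0.01] w 0.242
```

```bash
echo
```

```text
(no output)
```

View pics/side15.png

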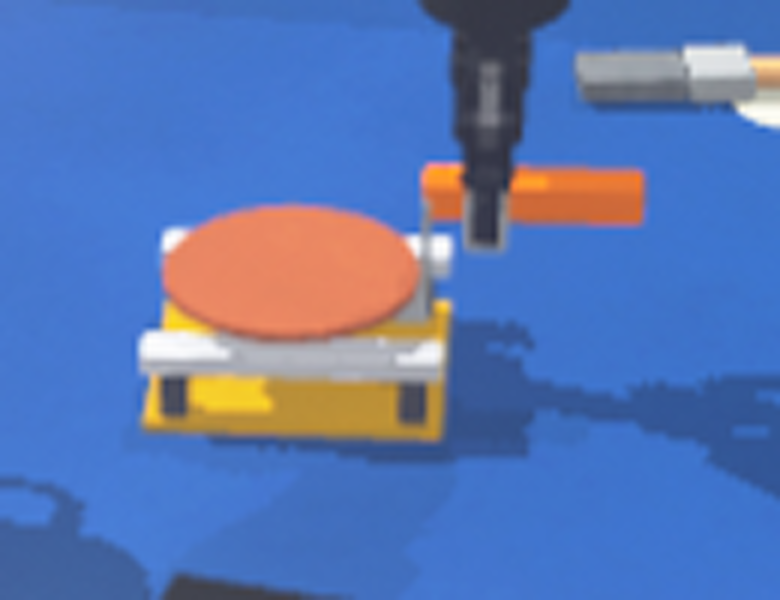

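Aligned, about 6 mm above the rails. Now down slowly by 20 mm to TCP z 55, through contact, until the blade is clear below the disc.

Request:
{"name": "jog_arm", "arguments": {"targets": [{"tx": 0, "ty": 0, "tz": 0.04, "wx": 0, "wy": 0, "wz": 0, "jaw": 0}, {"tx": 0, "ty": 0, "tz": 0.08, "wx": 0, "wy": 0, "wz": 0, "jaw": 0}, {"tx": 0, "ty": 0, "tz": 0.12, "wx": 0, "wy": 0, "wz": 0, "jaw": 0}, {"tx": 0, "ty": 0, "tz": 0.15, "wx": 0, "wy": 0, "wz": 0, "jaw": 0}, {"tx": 0, "ty": 0, "tz": 0.18, "wx": 0, "wy": 0, "wz": 0, "jaw": 0}, {"tx": 0, "ty": 0, "tz": 0.21, "wx": 0, "wy": 0, "wz": 0, "jaw": 0}, {"tx": 0, "ty": 0, "tz": 0.25, "wx": 0, "wy": 0, "wz": 0, "jaw": 0}, {"tx": 0, "ty": 0, "tz": 0.3, "wx": 0, "wy": 0, "wz": 0, "jaw": 0}, {"tx": 0, "ty": 0, "tz": 0.36, "wx": 0, "wy": 0, "wz": 0, "jaw": 0}, {"tx": 0, "ty": 0, "tz": 0.43, "wx": 0, "wy": 0, "wz": 0, "jaw": 0}, {"tx": 0, "ty": 0, "tz": 0.5, "wx": 0, "wy": 0, "wz": 0, "jaw": 0}, {"tx": 0, "ty": 0, "tz": 0.5, "wx": 0, "wy": 0, "wz": 0, "jaw": 0}]}}

```text
t: 20.95
tcp_pos: [534.9, -279.4, 54.5]
tcp_rot: [0.003, -0.09, 0.996, -0.001]
force: [-1.7, 0.7, -3.0]
gripper_width: 0.24
```

Run:
```python
from disc import *
did(tz=.5);o=st()
p=arm.read_camera("side"); np.savez("side16.npz",**p); save(p,"pics/side16.png",(250,120,380,220),6)
```

```text
t 20.95 tcp [ 534.9 -279.4   54.5] cmd [ 535.3 -279.7   55.4] err deg [-0.04  0.04 -0.  ] F [-1.7  0.7 -3. ] T [-0.05  0.06  0.02] w 0.24
```

```bash
echo
```

```text
(no output)
```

View pics/side16.png

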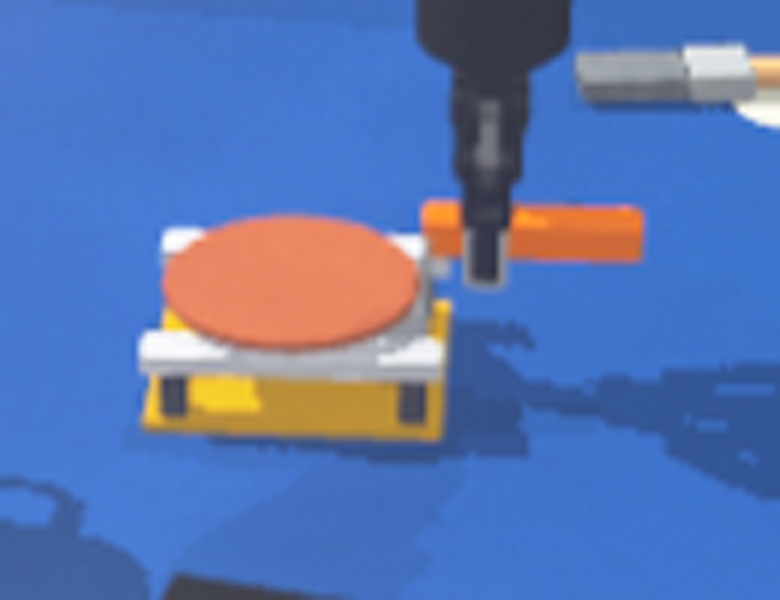

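The disc rests on both rails and the load is back to the spatula's own weight. Drawing the spatula out along the rack's −x.

Request:
{"name": "jog_arm", "arguments": {"targets": [{"tx": 0.03, "ty": 0, "tz": 0, "wx": 0, "wy": 0, "wz": 0, "jaw": 0}, {"tx": 0.12, "ty": 0, "tz": 0, "wx": 0, "wy": 0, "wz": 0, "jaw": 0}, {"tx": 0.3, "ty": 0, "tz": 0, "wx": 0, "wy": 0, "wz": 0, "jaw": 0}, {"tx": 0.55, "ty": 0, "tz": 0, "wx": 0, "wy": 0, "wz": 0, "jaw": 0}, {"tx": 0.85, "ty": 0, "tz": 0, "wx": 0, "wy": 0, "wz": 0, "jaw": 0}, {"tx": 1.2, "ty": 0, "tz": 0, "wx": 0, "wy": 0, "wz": 0, "jaw": 0}, {"tx": 1.6, "ty": 0, "tz": 0, "wx": 0, "wy": 0, "wz": 0, "jaw": 0}, {"tx": 2.05, "ty": 0, "tz": 0, "wx": 0, "wy": 0, "wz": 0, "jaw": 0}, {"tx": 2.55, "ty": 0, "tz": 0, "wx": 0, "wy": 0, "wz": 0, "jaw": 0}, {"tx": 3.1, "ty": 0, "tz": 0, "wx": 0, "wy": 0, "wz": 0, "jaw": 0}, {"tx": 3.6, "ty": 0, "tz": 0, "wx": 0, "wy": 0, "wz": 0, "jaw": 0}, {"tx": 4.0, "ty": 0, "tz": 0, "wx": 0, "wy": 0, "wz": 0, "jaw": 0}]}}

```text
t: 22.0
tcp_pos: [375.5, -308.3, 54.3]
tcp_rot: [0.003, -0.09, 0.996, -0.001]
force: [0.4, -0.6, -2.0]
gripper_width: 0.243
```

Request:
{"name": "jog_arm", "arguments": {"targets": [{"tx": 0.25, "ty": 0, "tz": 0, "wx": 0, "wy": 0, "wz": 0, "jaw": 0}, {"tx": 0.4, "ty": 0, "tz": -0.1, "wx": 0, "wy": 0, "wz": 0, "jaw": 0}, {"tx": 0.4, "ty": 0, "tz": -0.3, "wx": 0, "wy": 0, "wz": 0, "jaw": 0}, {"tx": 0.4, "ty": 0, "tz": -0.6, "wx": 0, "wy": 0, "wz": 0, "jaw": 0}, {"tx": 0.4, "ty": 0, "tz": -1.0, "wx": 0, "wy": 0, "wz": 0, "jaw": 0}, {"tx": 0.4, "ty": 0, "tz": -1.3, "wx": 0, "wy": 0, "wz": 0, "jaw": 0}, {"tx": 0.4, "ty": 0, "tz": -1.4, "wx": 0, "wy": 0, "wz": 0, "jaw": 0}, {"tx": 0.4, "ty": 0, "tz": -1.4, "wx": 0, "wy": 0, "wz": 0, "jaw": 0}, {"tx": 0.4, "ty": 0, "tz": -1.4, "wx": 0, "wy": 0, "wz": 0, "jaw": 0}]}}

```text
t: 22.75
tcp_pos: [362.3, -311.4, 110.4]
tcp_rot: [0.004, -0.091, 0.996, -0.001]
force: [-0.3, -0.3, -2.1]
gripper_width: 0.241
```

Run:
```python
from disc import *
from scipy.optimize import least_squares
did(tx=4);did(tx=.4,tz=-1.4);o=st()
p=arm.read_camera("top"); np.savez("top17.npz",**p); save(p,"pics/top17.png",(340,120,500,240),5)
m,P,c=discfit(p,(400,140,480,225),56)
f=lambda k,Q:np.hypot(Q[:,0]-k[0],Q[:,1]-k[1])-64.3
r=least_squares(f,[628,-260],args=(P,),loss='soft_l1',f_scale=.7)
a=np.radians(10.35); U=np.array([[np.cos(a),np.sin(a)],[-np.sin(a),np.cos(a)]])
print("disc in rack",(U@(r.x-[627.9,-260.5])).round(1))
print(row([497.7,9.5,105],rot(-2.68)))
p=arm.read_camera("side"); np.savez("side17.npz",**p); save(p,"pics/side17.png",(240,110,400,230),5)
s=p;c=cloud(s); b=s["pixels"].astype(int)
m=(b[...,0]>180)&(b[...,1]<165)&(b[...,2]<130)&(b[...,2]>60); m[:140]=0;m[182:]=0;m[:,:270]=0;m[:,322:]=0; m=clean(m)&(s["z_map"]>0)
P=c[m]; P=P[abs(P[:,2]-np.median(P[:,2]))<15];A=np.c_[P[:,:2]-P[:,:2].mean(0),np.ones(len(P))]; print("disc top",P.mean(0),"slopes",np.linalg.lstsq(A,P[:,2],rcond=None)[0])
```

```text
t 22.75 tcp [ 362.3 -311.4  110.4] cmd [ 361.8 -311.3  110.2] err deg [ 0.04 -0.03 -0.03] F [-0.3 -0.3 -2.1] T [ 0.03  0.06 -0.01] w 0.241
disc in rack [-4.7  7.6]
{'tx': -4.786, 'ty': 7.278, 'tz': 0.145, 'wx': -0.086, 'wy': 0.391, 'wz': 13.053}
disc top [ 627.83777234 -244.29194717   56.72703234] slopes [-1.68295364e-02  9.05528654e-03  5.67270323e+01]
```

```bash
echo
```

```text
(no output)
```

View pics/side17.png

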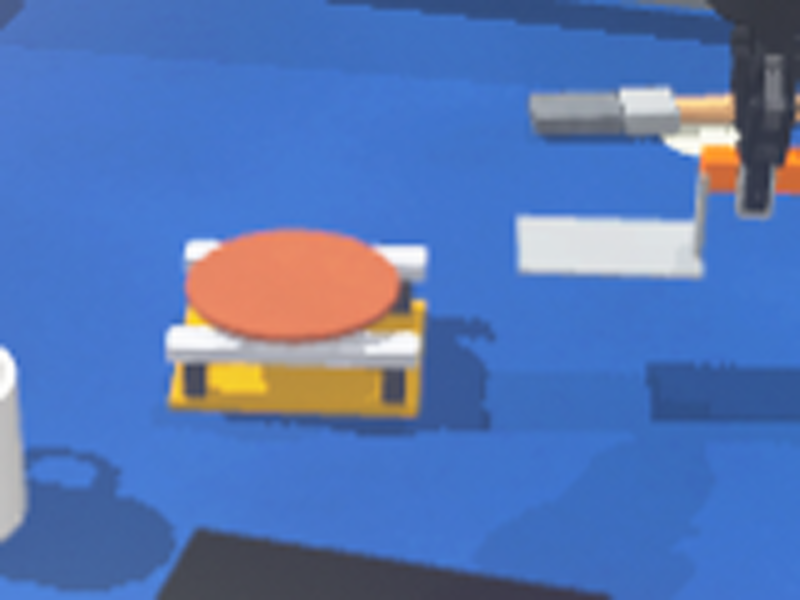

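View pics/top17.png

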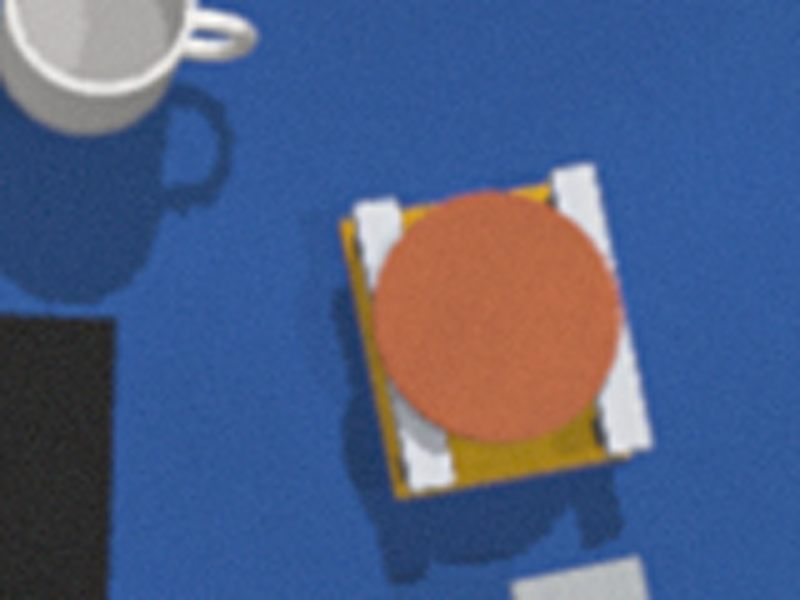

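The disc sits flat on both rails, top at z 57, centred within about 6 mm, and the spatula is out. Returning the spatula to its old spot over the mat.

Request:
{"name": "jog_arm", "arguments": {"targets": [{"tx": -0.15, "ty": 0.2, "tz": 0, "wx": 0, "wy": 0, "wz": 0.4, "jaw": 0}, {"tx": -0.45, "ty": 0.7, "tz": 0, "wx": 0, "wy": 0, "wz": 1.2, "jaw": 0}, {"tx": -0.9, "ty": 1.35, "tz": 0, "wx": 0, "wy": 0, "wz": 2.4, "jaw": 0}, {"tx": -1.4, "ty": 2.1, "tz": 0, "wx": 0, "wy": 0, "wz": 3.8, "jaw": 0}, {"tx": -1.9, "ty": 2.9, "tz": 0, "wx": 0, "wy": 0, "wz": 5.2, "jaw": 0}, {"tx": -2.45, "ty": 3.7, "tz": 0, "wx": 0, "wy": 0.1, "wz": 6.7, "jaw": 0}, {"tx": -3.0, "ty": 4.5, "tz": 0.05, "wx": 0, "wy": 0.2, "wz": 8.1, "jaw": 0}, {"tx": -3.5, "ty": 5.3, "tz": 0.1, "wx": 0, "wy": 0.3, "wz": 9.5, "jaw": 0}, {"tx": -4.0, "ty": 6.1, "tz": 0.15, "wx": -0.09, "wy": 0.39, "wz": 10.9, "jaw": 0}, {"tx": -4.4, "ty": 6.7, "tz": 0.15, "wx": -0.09, "wy": 0.39, "wz": 12.0, "jaw": 0}, {"tx": -4.65, "ty": 7.1, "tz": 0.15, "wx": -0.09, "wy": 0.39, "wz": 12.7, "jaw": 0}, {"tx": -4.79, "ty": 7.28, "tz": 0.15, "wx": -0.09, "wy": 0.39, "wz": 13.05, "jaw": 0}]}}

```text
t: 23.85
tcp_pos: [497.8, 12.3, 103.7]
tcp_rot: [-0.001, 0.022, 1.0, 0.0]
force: [0.2, -0.2, -2.2]
gripper_width: 0.244
```

Request:
{"name": "jog_arm", "arguments": {"targets": [{"tx": 0, "ty": 0, "tz": 0.1, "wx": 0, "wy": 0, "wz": 0, "jaw": 0}, {"tx": 0, "ty": 0, "tz": 0.3, "wx": 0, "wy": 0, "wz": 0, "jaw": 0}, {"tx": 0, "ty": 0, "tz": 0.6, "wx": 0, "wy": 0, "wz": 0, "jaw": 0}, {"tx": 0, "ty": 0, "tz": 0.95, "wx": 0, "wy": 0, "wz": 0, "jaw": 0}, {"tx": 0, "ty": 0, "tz": 1.25, "wx": 0, "wy": 0, "wz": 0, "jaw": 0}, {"tx": 0, "ty": 0, "tz": 1.45, "wx": 0, "wy": 0, "wz": 0, "jaw": 0}, {"tx": 0, "ty": 0, "tz": 1.6, "wx": 0, "wy": 0, "wz": 0, "jaw": 0}, {"tx": 0, "ty": 0, "tz": 1.7, "wx": 0, "wy": 0, "wz": 0, "jaw": 0}, {"tx": 0, "ty": 0, "tz": 1.75, "wx": 0, "wy": 0, "wz": 0, "jaw": 0}, {"tx": 0, "ty": 0, "tz": 1.75, "wx": 0, "wy": 0, "wz": 0, "jaw": 0}]}}

```text
t: 24.68
tcp_pos: [497.8, 9.3, 34.5]
tcp_rot: [-0.0, 0.024, 1.0, -0.0]
force: [0.3, 0.5, -1.4]
gripper_width: 0.241
```

Run:
```python
from disc import *
did(tx=-4.79,ty=7.28,tz=.15,wx=-.09,wy=.39,wz=13.05);did(tz=1.75);o=st()
print(row([497.7,9.5,29.1],rot(-2.68)))
p=arm.read_camera("side"); save(p,"pics/side18.png",(240,160,400,280),5)
```

```text
t 24.68 tcp [497.8   9.3  34.5] cmd [497.8   9.6  34.8] err deg [0.01 0.01 0.03] F [ 0.3  0.5 -1.4] T [ 0.01  0.08 -0.06] w 0.241
{'tx': 0.003, 'ty': -0.003, 'tz': 0.142, 'wx': 0.004, 'wy': 0.001, 'wz': 0.003}
```

```bash
echo
```

```text
(no output)
```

View pics/side18.png

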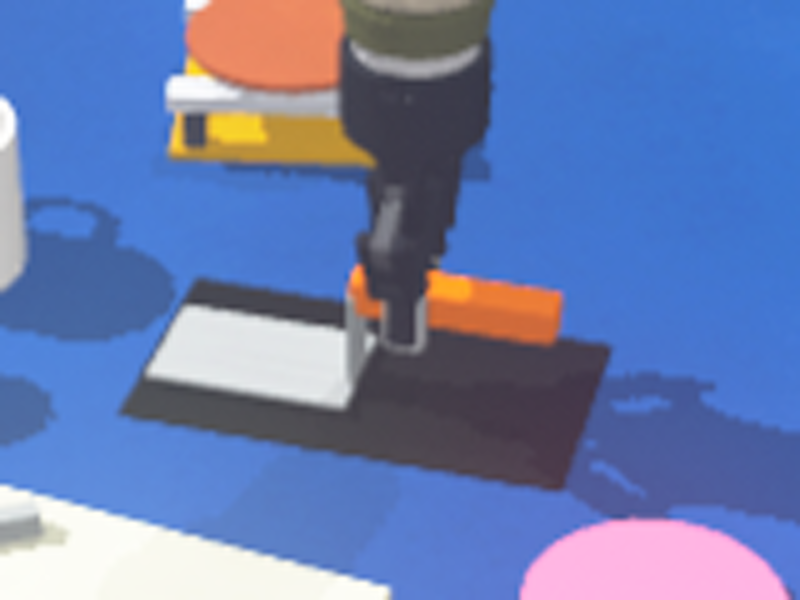

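Over the mat in its old spot. Lowering the last 5.7 mm, then opening.

Request:
{"name": "jog_arm", "arguments": {"targets": [{"tx": 0, "ty": 0, "tz": 0.05, "wx": 0, "wy": 0, "wz": 0, "jaw": 0}, {"tx": 0, "ty": 0, "tz": 0.09, "wx": 0, "wy": 0, "wz": 0, "jaw": 0}, {"tx": 0, "ty": 0, "tz": 0.12, "wx": 0, "wy": 0, "wz": 0, "jaw": 0}, {"tx": 0, "ty": 0, "tz": 0.14, "wx": 0, "wy": 0, "wz": 0, "jaw": 0}, {"tx": 0, "ty": 0, "tz": 0.14, "wx": 0, "wy": 0, "wz": 0, "jaw": 0}, {"tx": 0, "ty": 0, "tz": 0.14, "wx": 0, "wy": 0, "wz": 0, "jaw": 0}]}}

```text
t: 25.23
tcp_pos: [498.0, 9.7, 29.5]
tcp_rot: [0.0, 0.023, 1.0, -0.0]
force: [-1.4, -0.0, 2.4]
gripper_width: 0.242
```

Request:
{"name": "jog_arm", "arguments": {"targets": [{"tx": 0, "ty": 0, "tz": 0, "wx": 0, "wy": 0, "wz": 0, "jaw": 0.3}, {"tx": 0, "ty": 0, "tz": 0, "wx": 0, "wy": 0, "wz": 0, "jaw": 0.4}, {"tx": 0, "ty": 0, "tz": 0, "wx": 0, "wy": 0, "wz": 0, "jaw": 0.6}, {"tx": 0, "ty": 0, "tz": 0, "wx": 0, "wy": 0, "wz": 0, "jaw": 0.8}, {"tx": 0, "ty": 0, "tz": 0, "wx": 0, "wy": 0, "wz": 0, "jaw": 1}, {"tx": 0, "ty": 0, "tz": 0, "wx": 0, "wy": 0, "wz": 0, "jaw": 1}, {"tx": 0, "ty": 0, "tz": 0, "wx": 0, "wy": 0, "wz": 0, "jaw": 1}, {"tx": 0, "ty": 0, "tz": 0, "wx": 0, "wy": 0, "wz": 0, "jaw": 1}]}}

```text
t: 25.9
tcp_pos: [497.8, 9.6, 29.1]
tcp_rot: [0.0, 0.023, 1.0, -0.0]
force: [-0.0, -0.8, 0.7]
gripper_width: 0.997
```

Request:
{"name": "jog_arm", "arguments": {"targets": [{"tx": 0, "ty": 0, "tz": -0.1, "wx": 0, "wy": 0, "wz": 0, "jaw": 1}, {"tx": 0, "ty": 0, "tz": -0.3, "wx": 0, "wy": 0, "wz": 0, "jaw": 1}, {"tx": 0, "ty": 0, "tz": -0.6, "wx": 0, "wy": 0, "wz": 0, "jaw": 1}, {"tx": 0, "ty": 0, "tz": -1.0, "wx": 0, "wy": 0, "wz": 0, "jaw": 1}, {"tx": 0, "ty": 0, "tz": -1.5, "wx": 0, "wy": 0, "wz": 0, "jaw": 1}, {"tx": 0, "ty": 0, "tz": -2.0, "wx": 0, "wy": 0, "wz": 0, "jaw": 1}, {"tx": 0, "ty": 0, "tz": -2.5, "wx": 0, "wy": 0, "wz": 0, "jaw": 1}, {"tx": 0, "ty": 0, "tz": -2.8, "wx": 0, "wy": 0, "wz": 0, "jaw": 1}, {"tx": 0, "ty": 0, "tz": -3.0, "wx": 0, "wy": 0, "wz": 0, "jaw": 1}, {"tx": 0, "ty": 0, "tz": -3.0, "wx": 0, "wy": 0, "wz": 0, "jaw": 1}, {"tx": 0, "ty": 0, "tz": -3.0, "wx": 0, "wy": 0, "wz": 0, "jaw": 1}]}}

```text
t: 26.82
tcp_pos: [498.0, 9.6, 149.4]
tcp_rot: [0.0, 0.023, 1.0, -0.0]
force: [0.1, 0.6, -0.4]
gripper_width: 1.0
```

Run:
```python
from disc import *
did(tz=.14);did(tz=-3);o=st()
p=arm.read_camera("side"); save(p,"pics/side19.png",(190,130,390,280),4)
p=arm.read_camera("top"); save(p,"pics/top19.png",(290,90,490,240),4)
```

```text
t 26.82 tcp [498.    9.6 149.4] cmd [497.8   9.6 149.2] err deg [ 0.01 -0.05 -0.  ] F [ 0.1  0.6 -0.4] T [ 0.03  0.02 -0.04] w 1.0
```

```bash
echo
```

```text
(no output)
```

View pics/side19.png

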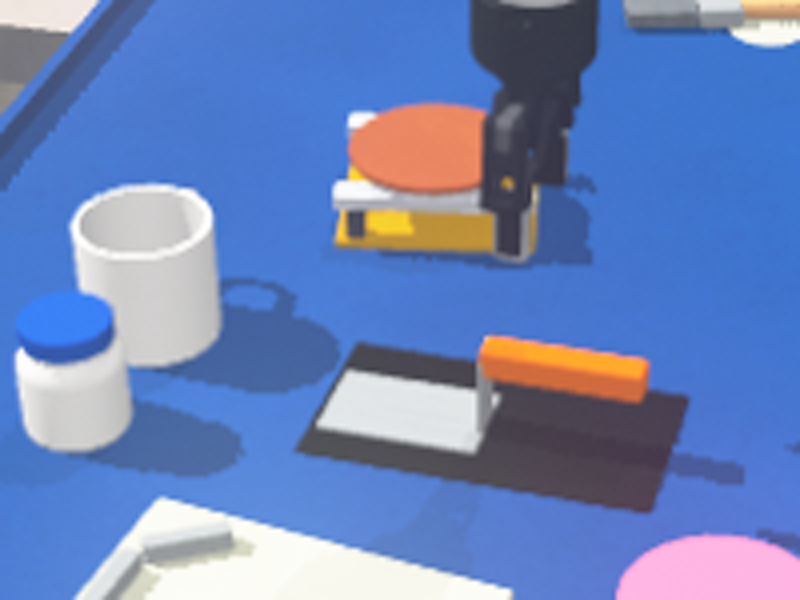

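View pics/top19.png

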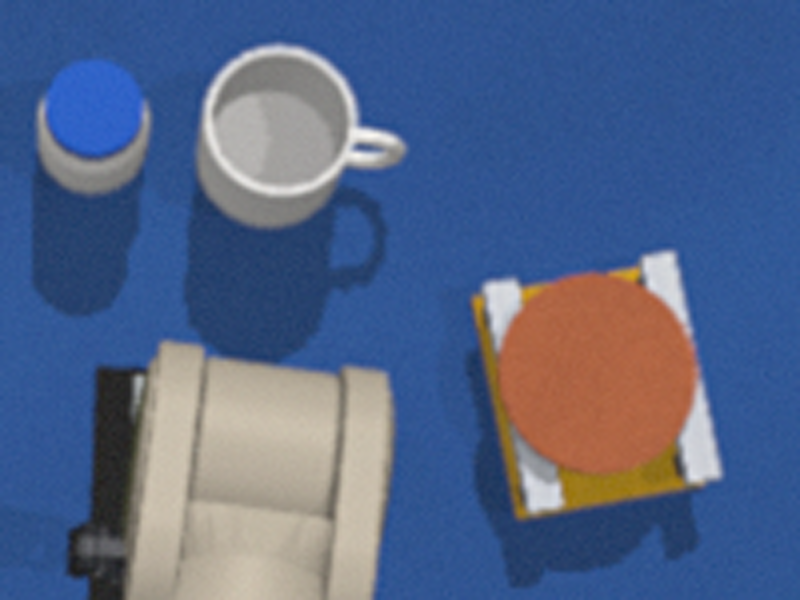

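The spatula lies flat on the mat, the disc is on the rack, the jug and jar are untouched, and the gripper is clear. Handing in.

```bash
python3 -c "
from cell import arm
print(arm.sign_off()); print(arm.observe()['t'])"
```

```text
the job is handed in; nothing more can be done
None
the job is handed in; nothing more can be done
```

I finished the job and handed it in at about 27 s of the 72 s allowed; no verdict was reported. The terracotta disc went from the slab to the drying rack on the steel spatula. The spatula is back on the mat where it started.

**Last checks:**
- **Disc:** it lies flat on both rails. Its top is at z 57 mm, as it should be, and the measured slope is under 0.02 rad. Its centre is about 6 mm or less from the rack centre along the rails. Across them, a reading by eye gave about 3 mm. The circle fit gave about 8 mm, but it may have picked up some of the yellow base plate. Both are within the limits.
- **Spatula:** the side view shows it lying flat on the mat with the blade over it. In the top view the arm hid most of it.
- **Surroundings:** the jug and jar look unmoved. The open gripper is about 100 mm above the handle and touches nothing.

**Disagreements:**
- The fingertips appeared about 36 mm higher than the tool data say, so I set the grip height from the pictures.
- The side camera also put things a few mm, up to about 10 mm for the disc on the slab, further along +y than the top camera. I positioned from the top camera and checked heights by contact.

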